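# Mark the keyhole plate on the hand press

## Robot

A 7-joint arm with a two-finger parallel gripper is mounted at the origin on the work surface; the furniture and walls round the work are solid. World frame = base frame: x ahead of the robot, y to its left, z up, the work surface at z = 0. Lengths are in m, angles in rad, forces in N, time in s.
With the tool pointing down it reaches from about 0.4 to 0.875 m from the base axis. Payload 19.3 kg.
Tool frame: the origin (TCP) lies at the very end of the fingers, on their centre line; the grasp point (between the pads) lies 19 mm behind it; z points along the fingers, y is the direction in which the jaws open and shut (so a half turn about z gives the same grasp; the last joint's range is limited). The gripper opens to 85 mm and grips with 20 to 120 N. Pads are 22 mm wide; open, the fingers measure 114 mm over their backs; the gripper's body (76 mm by 85 mm) begins 54 mm behind the grasp point. The pads swing forward as they close: fully open they stand 13 mm farther back than shut.
Start: joints at [1.242, 0.521, -0.036, 1.599, 0.021, 1.021, -0.113], TCP at [0.16, -0.604, 0.231] pointing down, gripper open.
Joint ranges: [-2.91, 2.91], [-0.3, 2.13], [-1.5, 1.42], [0.17, 2.43], [-1.26, 4.41], [0.16, 1.93], [-2.52, 2.52]. Speed limits (rad/s): [1.89, 1.89, 2.39, 2.39, 3.01, 3.01, 3.01].

## Interface

Orientations are given as [roll, pitch, yaw] about the fixed x, y, z axes, in that order (R = Rz(yaw) Ry(pitch) Rx(roll)).
In Python, from workcell import bot gives the robot as it stands.
- The arm moves only by the tool apply_moves, never from a script. Its argument "commands" is a list of rows, each an object with "travel": the shift along the tool's x, y, z in m, a list of three; "twist": the turn, a rotation vector about the tool's x, y, z in degrees, a list of three; "claw": the finger opening in m, from 0 to 0.0854. A call has 1 to 10 rows; each row is the pose to reach, as a shift and turn from the pose commanded when the call began, along the tool's axes at that moment; what a row does not reach only later rows make up. A row lasts 1/10 s, in which the tool goes at most 50 mm and 8.59 degrees, less where a joint would pass 70% of its speed; a pose out of reach is approached as far as the arm can. A call with a gripper value outside its range is refused whole. The fingers move at their own pace and stop on an object; "force" is the grip in N (left out, the last holds). Time passes only in rows, so rows that repeat a pose let the fingers close. It gives the time, the measured TCP pose, the force and the opening at its end, in the units of the state.
- bot.observe(): the state, without advancing time (a new reading comes with each control period).
- bot.grab_frame(name): name is "side" or "top"; returns a dict with "frame" (420x560x3 uint8, blue, green, red), "fx", "fy", "cx", "cy" (pixels), "pose" (4x4, takes a point from camera to world coordinates). Camera axes: x right, y up, looking along -z (the intrinsics and any distortion apply to the point x, -y, -z); pixel columns grow to the right and rows downward; lengths in m; the calibration is good to about 2 mm. A picture is of the moment at which its call begins. There is no depth.
- bot.job_done(): hands the job in, once; it reports no verdict.
The state is a dict: "clock": time; "qpos": joint angles; "qd": joint speeds; "joint_efforts": joint torques, N m; "position": TCP position; "tool_rot": TCP orientation; "force": force on the tool from outside, world axes, zero at the start; "moment": the same for the moment, N m; "grip_width": finger opening in m.
Only numpy, scipy, OpenCV 4.12 (cv2) and the standard library are available. Lean on these libraries where they do the work, as an engineer would, in place of code of your own. Each camera call takes 0.05 s, during which the arm holds its last target.

## Task

Take the keyhole plate off its screw on the sloped stand (lift it up the slope until the screw head sits in the wide hole, then pull it straight off), lay it flat on the marking press with its keyhole end between the two cheeks and up against the back stop, press the plunger head fully down to its stop and let it spring back up. Then take the plate out of the press and lay it flat, same side up, on the two wooden bearers in the tray. Leave the loose nut, bolt, centre punch and flat offcut where they are.

Things in the scene. Friction and masses are not known exactly. Their poses are not given: they have to be found in the camera images.
- keyhole_plate: Bare aluminium plate, 190 x 56 x 8 mm, 0.24 kg nominal. Origin: centre of its underside; +x along its length to the keyhole end, y across, +z out of its upper face. It hangs on the sloped stand's screw, underside against the rail, overhanging the rail by 10 mm on each long side, so it can be gripped across its 56 mm width. The end beyond the keyhole (x 60 to 95 mm) is solid.
- wide_hole (a point): Centre of the keyhole's wide hole at the plate's underside (plate x = +30 mm): 24 mm along x, 22 mm across; from its upper end a slot 10 mm across runs on to x = +60 mm. As hung, the screw's shank is at x = +56.5 mm: slide the plate 26.5 mm (23 to 30) along its +x, up the slope, so the head meets the wide hole, then 18 mm or more along its +z to clear the head.
- plate_grip (a point): A good place to grip the plate across its 56 mm width: plate x = -25 mm, y = 0, half way through its thickness (z = 4 mm). Fingertips may pass 8 mm below the plate's underside here, on the stand, in the press and in the tray. When the plate is loaded this point is 98 mm in front of the pin's axis.
- stand: Fixed sloped stand: grey base 150 x 80 x 10 mm, two posts, steel rail 180 x 36 x 12 mm. Origin: centre of the base's underside on the bench; z up. The rail's upper face passes 100 mm above the origin and rises at 25 degrees towards +x: along (0.906, 0, 0.423), outward normal (-0.423, 0, 0.906). The hung plate's origin is on that point. Stand and tray may swap sides.
- screw (a point): Centre of the outer face of the screw head on the stand's rail. The screw stands square to the rail, 56.5 mm up the slope from the rail's middle: shank 7 mm diameter, 12 mm from rail to head; head 14 mm diameter, 5 mm thick.
- press: Fixed hand marking press. Origin: on the bench, straight below the pin's axis; z up; +x from the open front to the column at the back. Grey base x -160 to +90 mm, 90 mm wide, 12 mm thick. The arm overhead starts at x = -21 mm, its lowest nose 98 mm above the bench; the raised pin's tip is 78 mm above the bench.
- anvil (a point): Where the loaded plate's origin belongs: press x = -73 mm, y = 0, on the anvil's top, 50 mm above the bench. The anvil bar is 36 mm wide from x = -150 mm, 80 mm wide beyond x = -16 mm. The loaded plate lies flat, its +x along the press's +x, keyhole end against the back stop (up to 5 mm short is accepted), its rear overhanging the anvil's front.
- back_stop (a point): Foot of the back stop's upright face (press x = +22 mm) at the anvil's top; the stop is 11 mm high. In front of it two side cheeks run from x = -24 to +22 mm, 62 mm apart and flared at the front, tops 5 mm above the anvil: bring the plate in over them from the front, underside 7 to 12 mm above the anvil, and lower it, or slide it in on the anvil.
- plunger (a joint): Travel of the press's plunger in m: 0 fully up (where its spring holds it), 0.020 at its stop; it slides straight down. Needs about 3 N to start and 10 N at the stop. At the stop the pin's tip just touches the plate. Counts as fully down from 0.018, kept for 0.2 s.
- plunger_top (a point): Centre of the top of the plunger's black mushroom head, 42 mm diameter, slightly domed, 182 mm above the bench when up and 162 mm when down; moves with it.
- tray: Fixed open steel tray, 240 mm (x) x 160 mm (y), walls 4 mm thick, 20 mm high. Origin: centre of its underside on the bench. Floor 4 mm up; two wooden bearers run along y at x = -55 and +55 mm, 16 mm wide, 120 mm long, tops 16 mm above the bench. The plate fits lengthwise along x, either way round, underside 16 mm up.
- hex_nut_a: Loose steel nut 24 x 27 x 14 mm beside the press; bystander.
- bolt: Loose bolt 80 mm long lying on the bench; bystander.
- centre_punch: Loose centre punch 116 mm long, 11 mm thick, lying on the bench; bystander.
- offcut: Loose rusty drilled flat bar offcut, 110 x 40 x 8 mm, lying on the bench; bystander.
Things that resemble listed ones, but are neither listed nor needed, are in the scene too. What is shaped like the stand but yellow is not meant.

How it is judged:
By the outcome, as a careful person would: the job done as asked, in the order asked, and still so for the second after the job is handed in, with the robot touching nothing.
It also fails if it takes over 72 s, if anything falls off the work surface, if the arm or the gripper's body presses on something with over 40 N, if the wrist force passes 120 N, or if a joint passes its speed limit or range.

## Working session

There is one attempt and no reset: what is moved stays moved. The work goes in short steps, Python scripts to look and compute and a tool call to move; the robot and the scene stay as the last step left them, time stands still between calls to the robot, and variables do not carry over. Pictures are saved under pics/ and viewed, and the job is handed in when it is done.

Besides the shell and the picture viewer there is one more tool, called by a JSON object that holds its "method" and its "body". apply_moves: Moves the arm, as the interface text tells. Its arguments: {"type":"object","properties":{"commands":{"type":"array"},"force":{"type":"number"}},"required":["commands"]}

```bash
ls; mkdir -p pics; python3 - <<'E'
from workcell import bot
import cv2,numpy as np
print(bot.observe())
for n in("side","top"):
    f=bot.grab_frame(n); cv2.imwrite(f"pics/{n}0.png",f["frame"]); print({k:v for k,v in f.items() if k!="frame"})
    np.savez(f"{n}0.npz",**f)
E
```

```text
pics
{'clock': 0.0, 'qpos': array([ 1.24178202,  0.52201576, -0.03630229,  1.59998283,  0.02117854,
        1.02108957, -0.1127929 ]), 'qd': array([-8.27626800e-04,  4.21059263e-05,  5.71195572e-04, -6.59970641e-04,
       -1.40520550e-03,  7.32575414e-04, -1.03270009e-04]), 'joint_efforts': array([ 2.51531965e-03, -9.27083302e+01,  1.98187485e+00, -3.69922006e+01,
        1.79535424e-02,  8.39207845e-03, -3.60902288e-05]), 'position': array([ 0.15983318, -0.60388206,  0.23073393]), 'tool_rot': array([-3.14048371e+00,  7.27169639e-05,  2.58778032e-01]), 'force': array([-0.95910447, -0.37647848, -0.36909491]), 'moment': array([-0.00080979,  0.00305985,  0.03855317]), 'grip_width': 0.08513436617860934}
{'fx': 507.6351269703065, 'fy': 507.6351269703065, 'cx': 274.9569198254614, 'cy': 200.81257734851545, 'pose': array([[-0.98548553,  0.09226298, -0.14249847,  0.302697  ],
       [-0.1697029 , -0.55709142,  0.81292686,  1.18047696],
       [-0.00438162,  0.82531006,  0.56466283,  0.92505421],
       [ 0.        ,  0.        ,  0.        ,  1.        ]])}
{'fx': 384.3902272930421, 'fy': 384.3902272930421, 'cx': 279.1256966522298, 'cy': 204.5814231357102, 'pose': array([[-4.60525417e-04,  9.95994260e-01, -8.94160061e-02,
         4.36205565e-01],
       [-9.99959470e-01,  3.45319092e-04,  8.99662846e-03,
        -3.37714320e-03],
       [ 8.99146735e-03,  8.94165252e-02,  9.95953733e-01,
         1.05233094e+00],
       [ 0.00000000e+00,  0.00000000e+00,  0.00000000e+00,
         1.00000000e+00]])}
```

View pics/side0.png

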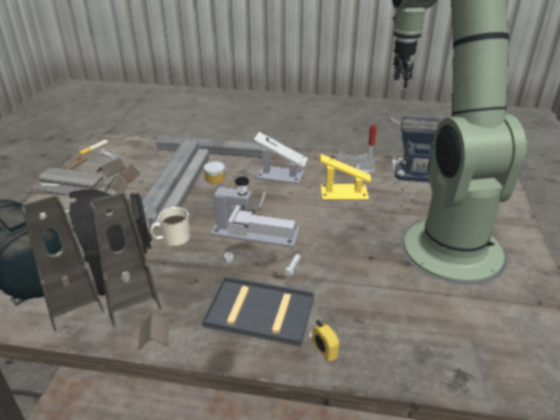

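View pics/top0.png

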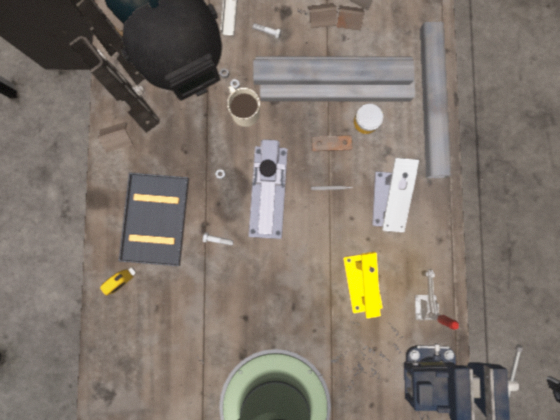

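```bash
python3 - <<'E'
import cv2,numpy as np
def crop(n,r,s,o):
    f=np.load(f"{n}0.npz")["frame"]; x0,y0,x1,y1=r
    c=cv2.resize(f[y0:y1,x0:x1],None,fx=s,fy=s,interpolation=cv2.INTER_CUBIC)
    for x in range((x0+9)//10*10,x1,10):
        cv2.line(c,(int((x-x0)*s),0),(int((x-x0)*s),4 if x%50 else 12),(0,0,255),1)
        if x%20==0: cv2.putText(c,str(x),(int((x-x0)*s),22),0,.4,(0,0,255),1)
    for y in range((y0+9)//10*10,y1,10):
        cv2.line(c,(0,int((y-y0)*s)),(5,int((y-y0)*s)),(0,0,255),1)
        if y%20==0: cv2.putText(c,str(y),(6,int((y-y0)*s)),0,.4,(0,0,255),1)
    cv2.imwrite(f"pics/{o}.png",c)
crop("top",(365,150,425,240),6.5,"t_stand")
crop("top",(240,130,300,245),5.2,"t_press")
crop("top",(115,165,195,270),5.5,"t_tray")
crop("side",(240,125,320,190),8,"s_stand")
crop("side",(205,165,305,250),7,"s_press")
E
```

```text
(no output)
```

View pics/t_stand.png

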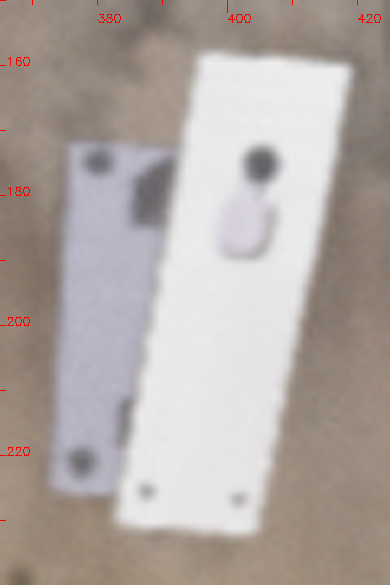

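View pics/t_press.png

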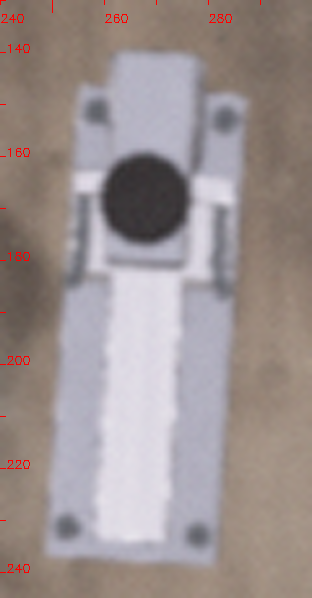

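View pics/t_tray.png

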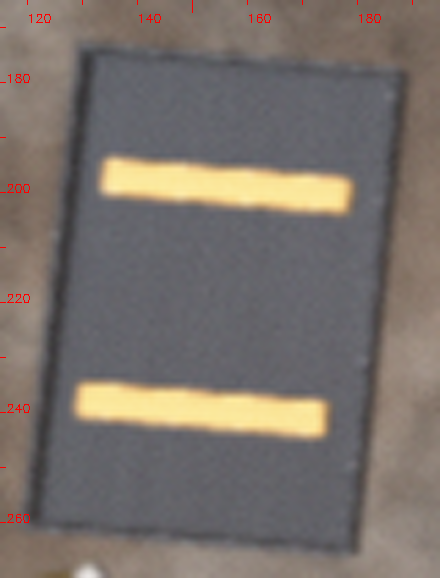

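View pics/s_stand.png

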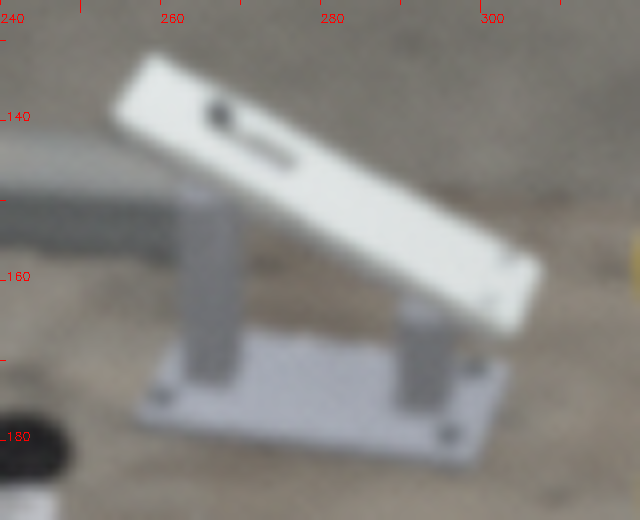

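View pics/s_press.png

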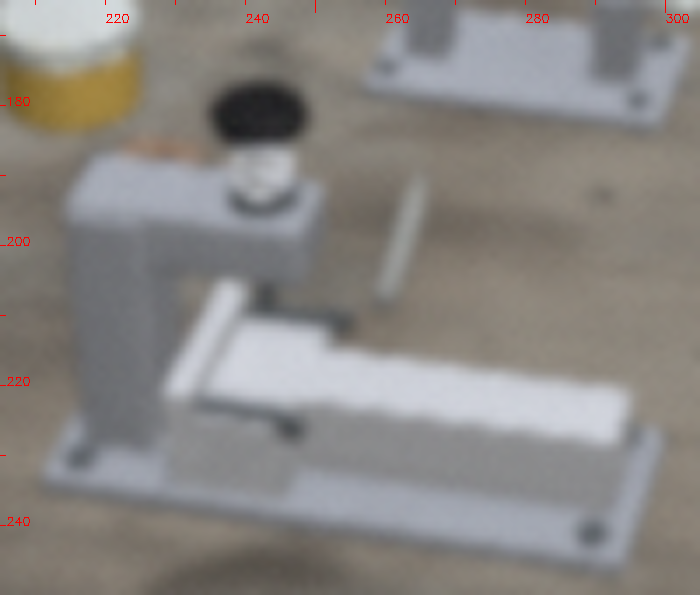

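```bash
cat > h.py <<'E'
import numpy as np,cv2
from scipy.optimize import least_squares
from scipy.spatial.transform import Rotation as R
def load(n,k=0): return np.load(f"{n}{k}.npz")
C={n:load(n) for n in("side","top")}
def proj(n,P,c=None):
    f=c if c is not None else C[n]; T=f["pose"]; p=(np.atleast_2d(P)-T[:3,3])@T[:3,:3]
    return np.c_[f["cx"]+f["fx"]*p[:,0]/-p[:,2], f["cy"]-f["fy"]*p[:,1]/-p[:,2]]
def base(p): # x,y,yaw
    T=np.eye(4);T[:3,:3]=R.from_euler("z",p[2]).as_matrix();T[:2,3]=p[:2];return T
def tf(T,P): return np.atleast_2d(P)@T[:3,:3].T+T[:3,3]
S=np.eye(4);S[:3,:3]=np.array([[.9063,0,-.4226],[0,1,0],[.4226,0,.9063]]);S[2,3]=.1
def px(X,s,o): return (np.array(X)+.5)/s-.5+np.array(o)
def fit(obs,x0):
    def res(p):
        T=base(p);return np.concatenate([(proj(n,tf(T,q))[0]-u) for n,q,u in obs])
    r=least_squares(res,x0,loss="soft_l1");return r.x,res(r.x).reshape(-1,2)
E
cat > fit.py <<'E'
from h import *
m=1e-3
def pl(x,y,z=8): return tf(S,np.array([x,y,z])*m)[0]
t=lambda X:px(X,6.5,(365,150)); s=lambda X:px(X,8,(240,125))
obs=[("top",pl(95,28),t((198,52))),("top",pl(95,-28),t((352,66))),("top",pl(-95,-28),t((260,534))),("top",pl(-95,28),t((115,522))),
("top",[.075,.04,.01],t((68,142))),("top",[-.075,.04,.01],t((50,493))),
("side",pl(95,-28),s((152,55))),("side",pl(95,28),s((113,115))),("side",pl(-95,28),s((520,330))),("side",pl(-95,-28),s((543,265))),
("side",[.075,.04,.01],s((137,412))),("side",[-.075,.04,.01],s((475,460))),("side",[-.075,-.04,.01],s((508,370)))]
out={}
def run(k,obs,x0):
    p,r=fit(obs,x0);print(k,p.round(4));print(np.c_[r].round(1).tolist())
    for n in("side","top"):
        o=[q for q in obs if q[0]==n]
        if o: pp,rr=fit(o,x0);print("  only",n,pp.round(4))
    out[k]=p
run("stand",obs,[.45,-.3,0])
t=lambda X:px(X,5.2,(240,130)); s=lambda X:px(X,7,(205,165))
P=lambda x,y,z:np.array([x,y,z])*m
obs=[("top",P(90,45,12),t((80,85))),("top",P(90,-45,12),t((247,98))),("top",P(-160,-45,12),t((213,565))),("top",P(-160,45,12),t((45,555))),
("top",P(-150,-18,50),t((165,542))),("top",P(-150,18,50),t((97,533))),("top",P(0,0,180),t((146,198))),
("side",P(-160,-45,12),s((660,430))),("side",P(-160,45,12),s((625,565))),("side",P(90,45,12),s((42,480))),("side",P(-150,-18,50),s((633,385))),("side",P(-150,18,50),s((620,442))),("side",P(0,0,180),s((260,112)))]
run("press",obs,[.5,0,0])
t=lambda X:px(X,5.5,(115,165))
obs=[("top",P(120,80,20),t((83,45))),("top",P(120,-80,20),t((403,68))),("top",P(-120,-80,20),t((357,552))),("top",P(-120,80,20),t((30,528)))]
obs+=[("top",P(x,y,16),t(u)) for x,y,u in [(63,60,(103,157)),(63,-60,(352,178)),(47,-60,(348,213)),(47,60,(100,195)),(-47,60,(77,382)),(-47,-60,(327,403)),(-63,-60,(325,438)),(-63,60,(75,418))]]
run("tray",obs,[.4,.35,0])
import pickle;pickle.dump(out,open("fit.pkl","wb"))
E
python3 fit.py
```

```text
stand [ 0.5454 -0.311  -0.0733]
[[-0.1, 0.3], [-0.5, -0.1], [-0.6, 0.3], [-0.1, 0.5], [-0.0, -0.6], [-0.0, -0.2], [-0.1, -0.6], [0.2, -0.7], [-0.3, -0.4], [0.1, -0.4], [-0.5, -0.3], [-0.0, -0.8], [0.5, -1.4]]
  only side [ 0.5447 -0.3069 -0.0733]
  only top [ 0.5455 -0.3116 -0.0723]
press [ 0.6001  0.0161 -0.0665]
[[-0.5, -0.4], [0.0, -0.7], [0.6, 0.4], [-0.4, 0.1], [-0.1, 0.2], [-0.8, 1.0], [-0.5, -0.2], [1.2, -0.5], [-0.0, -1.1], [-0.4, -1.4], [0.1, 0.4], [-0.6, -0.3], [0.0, -1.8]]
  only side [ 0.5997  0.0216 -0.0437]
  only top [ 0.6002  0.0153 -0.0686]
tray [ 0.4912  0.3244 -0.0769]
[[-1.1, -0.7], [-0.4, -0.3], [-0.8, 1.0], [-1.6, 0.7], [0.8, 0.6], [-0.2, 0.2], [-0.0, -0.3], [0.7, -0.5], [1.0, 0.3], [0.3, -0.1], [0.0, -0.4], [0.7, -0.2]]
  only top [ 0.4912  0.3244 -0.0769]
```

```bash
cat >> h.py <<'E'
import pickle,sys
def fits(): return pickle.load(open("fit.pkl","rb"))
m=1e-3
FLIP=np.diag([1,-1,-1.])  # tool axes in plate frame: x=+x,y=-y,z=-z
def stand_pose(F,x,z,y=0):
    T=base(F["stand"])@S; return tf(T,np.array([x,y,z])*m)[0],T[:3,:3]@FLIP
def flat_pose(F,k,x,z,y=0,ref=None):
    T=base(F[k]); return tf(T,np.array([x,y,z])*m)[0],T[:3,:3]@FLIP
def go(target,st=None):
    from workcell import bot
    st=st or bot.observe(); R0=R.from_euler("xyz",st["tool_rot"]).as_matrix()
    p,Rt=target; tr=R0.T@(p-st["position"]); tw=R.from_matrix(R0.T@Rt).as_rotvec(degrees=True)
    print("target",p.round(4),"travel",tr.round(4),"twist",tw.round(2),"rows>=",max(np.linalg.norm(tr)/.05,np.linalg.norm(tw)/8.59).round(1))
def stat():
    from workcell import bot
    s=bot.observe();print("t",s["clock"],"pos",s["position"].round(4),"rot",s["tool_rot"].round(4),"F",s["force"].round(1),"M",s["moment"].round(2),"w",round(s["grip_width"],4),"q",s["qpos"].round(2))
E
python3 - <<'E'
from h import *
F=fits();stat()
go(stand_pose(F,-25,120))
go(stand_pose(F,-25,-8))
E
```

```text
t 0.1 pos [ 0.1599 -0.6039  0.2308] rot [-3.1405e+00  1.0000e-04  2.5880e-01] F [ 0.3 -0.9 -1.1] M [-0.07  0.04 -0.01] w 0.0856 q [ 1.24  0.52 -0.04  1.6   0.02  1.02 -0.11]
target [ 0.4722 -0.3056  0.1982] travel [ 0.3783 -0.2084  0.0328] twist [-4.21 24.78 18.71] rows>= 8.7
target [ 0.5262 -0.3096  0.0822] travel [ 0.4294 -0.1906  0.1488] twist [-4.21 24.78 18.71] rows>= 9.9
```

{"method": "apply_moves", "body": {"commands": [{"travel": [0,0,-0.05],"twist": [0,0,0],"claw": 0.085},{"travel": [0.02,-0.01,-0.09],"twist": [0,0,0],"claw": 0.085},{"travel": [0.06,-0.03,-0.1],"twist": [-0.5,3,2.5],"claw": 0.085},{"travel": [0.1,-0.05,-0.1],"twist": [-1,6,5],"claw": 0.085},{"travel": [0.14,-0.07,-0.1],"twist": [-1.5,9,7],"claw": 0.085},{"travel": [0.18,-0.1,-0.1],"twist": [-2,12,9],"claw": 0.085},{"travel": [0.22,-0.12,-0.1],"twist": [-2.5,15,11],"claw": 0.085},{"travel": [0.26,-0.145,-0.1],"twist": [-3,18,13],"claw": 0.085},{"travel": [0.3,-0.165,-0.08],"twist": [-3.5,21,16],"claw": 0.085},{"travel": [0.34,-0.19,-0.05],"twist": [-4.2,24.8,18.7],"claw": 0.085}]}}

```text
clock: 1.1
position: [0.4385, -0.3361, 0.2852]
tool_rot: [3.139, -0.441, -0.074]
force: [2.6, -0.6, -1.5]
grip_width: 0.0853
```

```bash
python3 - <<'E'
from h import *
F=fits();stat()
go(stand_pose(F,-25,80))
go(stand_pose(F,-25,40))
E
```

```text
t 1.1 pos [ 0.4385 -0.3361  0.2852] rot [ 3.1394 -0.4412 -0.074 ] F [ 2.6 -0.6 -1.5] M [-0.01  0.27 -0.03] w 0.0853 q [ 0.9   0.21 -0.24  2.02 -0.36  0.58 -0.71]
target [ 0.4891 -0.3069  0.1619] travel [-0.009  -0.0332  0.132 ] twist [ 0.14 -0.28 -0.04] rows>= 2.7
target [ 0.5059 -0.3081  0.1257] travel [-0.0092 -0.0333  0.172 ] twist [ 0.14 -0.28 -0.04] rows>= 3.5
```

{"method": "apply_moves", "body": {"commands": [{"travel": [-0.007,-0.032,0.04],"twist": [0,0,0],"claw": 0.085},{"travel": [-0.007,-0.032,0.08],"twist": [0,0,0],"claw": 0.085},{"travel": [-0.007,-0.032,0.12],"twist": [0,0,0],"claw": 0.085},{"travel": [-0.007,-0.032,0.14],"twist": [0,0,0],"claw": 0.085},{"travel": [-0.007,-0.032,0.14],"twist": [0,0,0],"claw": 0.085},{"travel": [-0.007,-0.032,0.14],"twist": [0,0,0],"claw": 0.085}]}}

```text
clock: 1.7
position: [0.4914, -0.3091, 0.1548]
tool_rot: [3.141, -0.436, -0.073]
force: [0.0, -0.2, 0.6]
grip_width: 0.0852
```

```bash
cat > snap.py <<'E'
import sys
from h import *
from workcell import bot
def snap(k,ro):
    for n,r,s in ro:
        f=bot.grab_frame(n);np.savez(f"{n}{k}.npz",**f); g=f["frame"];x0,y0,x1,y1=r
        c=cv2.resize(g[y0:y1,x0:x1],None,fx=s,fy=s,interpolation=cv2.INTER_CUBIC)
        for x in range((x0+9)//10*10,x1,10):
            cv2.line(c,(int((x-x0)*s),0),(int((x-x0)*s),5),(0,0,255),1)
            if x%20==0: cv2.putText(c,str(x),(int((x-x0)*s),18),0,.4,(0,0,255),1)
        for y in range((y0+9)//10*10,y1,10):
            cv2.line(c,(0,int((y-y0)*s)),(5,int((y-y0)*s)),(0,0,255),1)
            if y%20==0: cv2.putText(c,str(y),(6,int((y-y0)*s)),0,.4,(0,0,255),1)
        cv2.imwrite(f"pics/{n}{k}.png",c)
E
python3 - <<'E'
from snap import *
F=fits();stat()
snap(1,[("top",(340,130,450,260),4.6),("side",(220,60,340,200),4.2)])
go(stand_pose(F,-25,40))
E
```

```text
t 1.7 pos [ 0.4914 -0.3091  0.1548] rot [ 3.1413 -0.4364 -0.073 ] F [ 0.  -0.2  0.6] M [0.01 0.44 0.05] w 0.0852 q [ 0.79  0.44 -0.28  2.1  -0.35  0.24 -0.75]
target [ 0.5059 -0.3081  0.1257] travel [ 0.0001 -0.0027  0.0334] twist [ 0.1  -0.1   0.02] rows>= 0.7
```

View pics/top1.png

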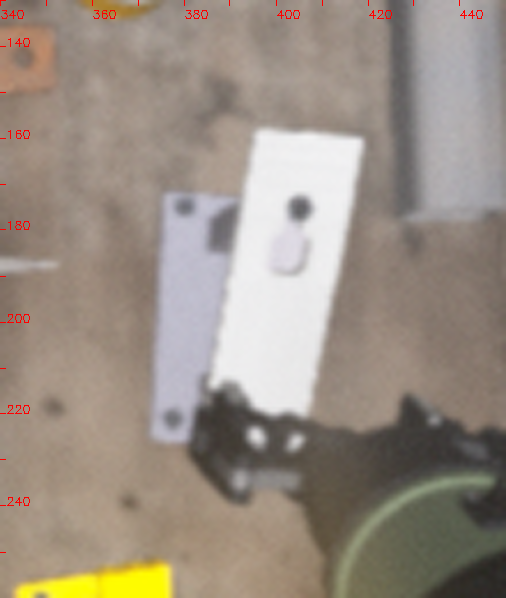

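View pics/side1.png

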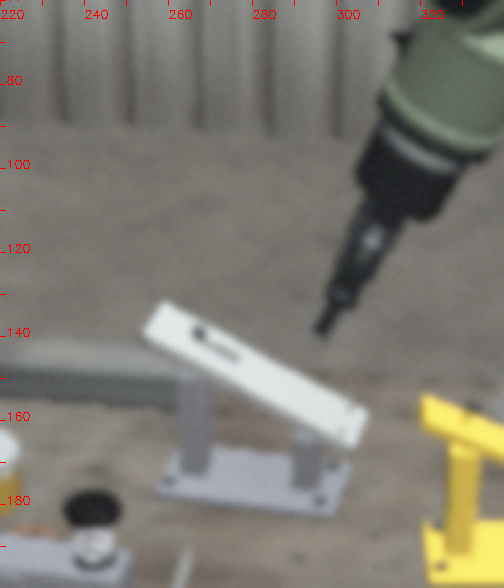

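{"method": "apply_moves", "body": {"commands": [{"travel": [0,-0.001,0.02],"twist": [0,0,0],"claw": 0.085},{"travel": [0,-0.002,0.04],"twist": [0,0,0],"claw": 0.085},{"travel": [0,-0.002,0.04],"twist": [0,0,0],"claw": 0.085},{"travel": [0,-0.002,0.04],"twist": [0,0,0],"claw": 0.085}]}}

```text
clock: 2.2
position: [0.5087, -0.3089, 0.1195]
tool_rot: [3.14, -0.438, -0.073]
force: [-0.1, -0.7, -0.5]
grip_width: 0.0853
```

```bash
python3 - <<'E'
from snap import *
F=fits();stat()
snap(2,[("top",(360,150,450,260),5.4),("side",(240,90,340,190),5.8)])
go(stand_pose(F,-25,-8))
E
```

```text
t 2.2 pos [ 0.5087 -0.3089  0.1195] rot [ 3.1396 -0.4381 -0.0727] F [-0.1 -0.7 -0.5] M [ 0.04  0.41 -0.03] w 0.0853 q [ 0.75  0.52 -0.26  2.09 -0.43  0.16 -0.68]
target [ 0.5262 -0.3096  0.0822] travel [-0.0002 -0.001   0.0415] twist [ 0.14 -0.14  0.03] rows>= 0.8
```

View pics/top2.png

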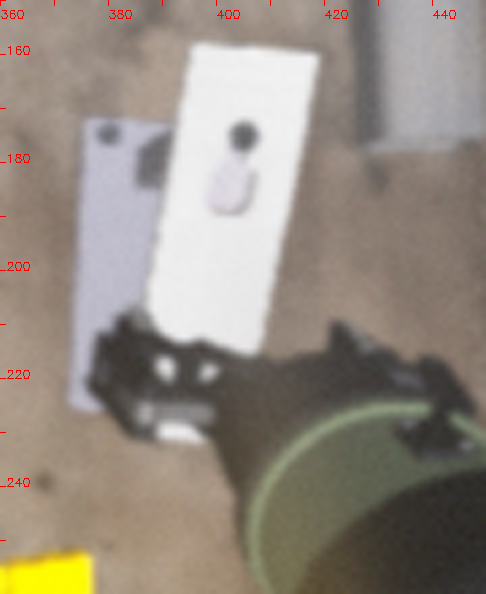

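View pics/side2.png

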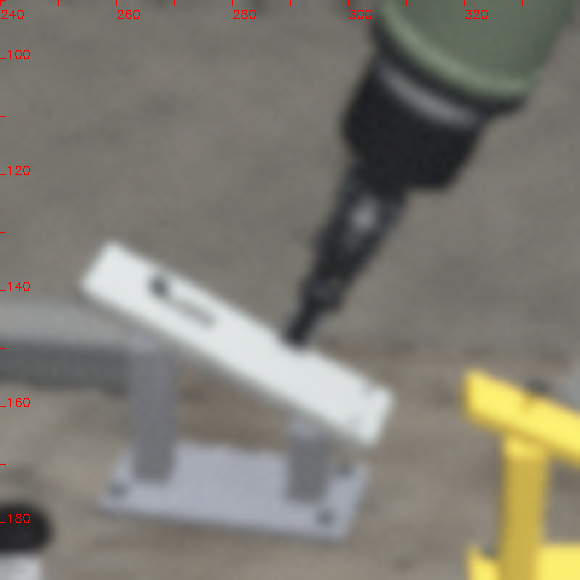

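```bash
cat >> h.py <<'E'
TILT=R.from_euler("y",-8,degrees=True).as_matrix()
def tl(pose): return pose[0],pose[1]@TILT
E
python3 - <<'E'
from snap import *
F=fits();stat()
go(tl(stand_pose(F,-25,30)))
go(tl(stand_pose(F,-25,-7)))
E
```

```text
t 2.3 pos [ 0.5087 -0.3092  0.1198] rot [ 3.139  -0.4387 -0.0728] F [-0.4 -0.5  0.3] M [ 0.04  0.44 -0.01] w 0.085 q [ 0.75  0.52 -0.26  2.09 -0.43  0.16 -0.68]
target [ 0.5101 -0.3084  0.1166] travel [-0.0002 -0.0009  0.0035] twist [ 0.14 -8.14  0.02] rows>= 0.9
target [ 0.5257 -0.3096  0.0831] travel [-0.0002 -0.001   0.0405] twist [ 0.14 -8.14  0.02] rows>= 0.9
```

{"method": "apply_moves", "body": {"commands": [{"travel": [0,-0.001,0],"twist": [0,-4,0],"claw": 0.085},{"travel": [0,-0.001,0],"twist": [0,-8,0],"claw": 0.085},{"travel": [0,-0.001,0.01],"twist": [0,-8,0],"claw": 0.085},{"travel": [0,-0.001,0.02],"twist": [0,-8,0],"claw": 0.085},{"travel": [0,-0.001,0.02],"twist": [0,-8,0],"claw": 0.085}]}}

```text
clock: 2.8
position: [0.5167, -0.3077, 0.0988]
tool_rot: [-3.141, -0.297, -0.073]
force: [-0.4, 0.5, -0.2]
grip_width: 0.0852
```

```bash
python3 - <<'E'
from snap import *
F=fits();stat()
go(tl(stand_pose(F,-25,-7)))
E
```

```text
t 2.8 pos [ 0.5167 -0.3077  0.0988] rot [-3.141  -0.2971 -0.0733] F [-0.4  0.5 -0.2] M [-0.02  0.4   0.  ] w 0.0852 q [ 0.52  0.57 -0.02  2.   -0.37  0.32 -0.8 ]
target [ 0.5257 -0.3096  0.0831] travel [0.0042 0.0012 0.0177] twist [-0.03 -0.02 -0.  ] rows>= 0.4
```

{"method": "apply_moves", "body": {"commands": [{"travel": [0.004,0.001,0.009],"twist": [0,0,0],"claw": 0.085},{"travel": [0.004,0.001,0.018],"twist": [0,0,0],"claw": 0.085},{"travel": [0.004,0.001,0.018],"twist": [0,0,0],"claw": 0.075},{"travel": [0.004,0.001,0.018],"twist": [0,0,0],"claw": 0.068}], "force": 25}}

```text
clock: 3.2
position: [0.5258, -0.3099, 0.0838]
tool_rot: [3.141, -0.297, -0.073]
force: [0.1, -0.1, 0.1]
grip_width: 0.0677
```

```bash
python3 - <<'E'
from snap import *
F=fits();stat()
snap(3,[("top",(360,150,450,260),5.4),("side",(240,90,340,190),5.8)])
E
```

```text
t 3.2 pos [ 0.5258 -0.3099  0.0838] rot [ 3.1412 -0.2968 -0.0735] F [ 0.1 -0.1  0.1] M [0.   0.3  0.01] w 0.0677 q [ 0.52  0.61 -0.02  1.98 -0.37  0.3  -0.8 ]
```

View pics/side3.png

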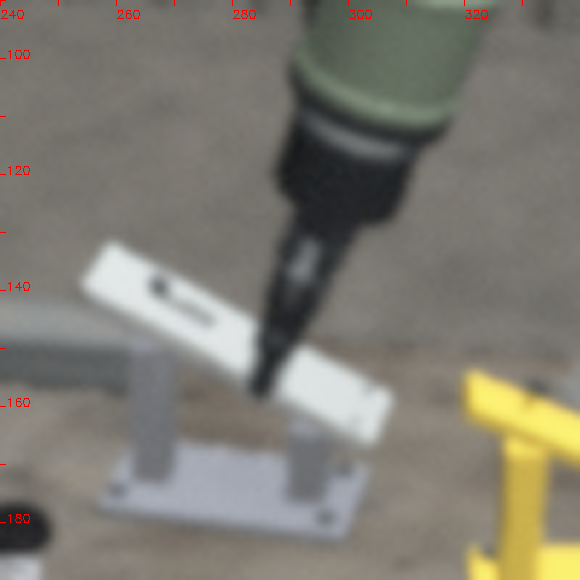

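View pics/top3.png

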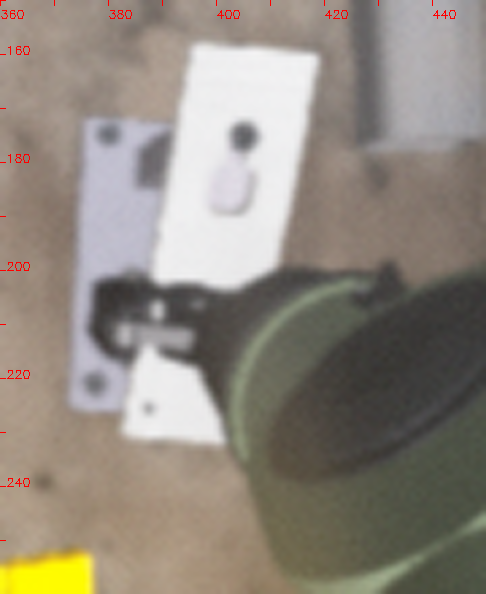

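{"method": "apply_moves", "body": {"commands": [{"travel": [0,0,0],"twist": [0,0,0],"claw": 0.06},{"travel": [0,0,0],"twist": [0,0,0],"claw": 0.058}], "force": 20}}

```text
clock: 3.5
position: [0.5263, -0.3098, 0.0845]
tool_rot: [3.141, -0.298, -0.073]
force: [-0.6, -0.7, -0.5]
grip_width: 0.0579
```

{"method": "apply_moves", "body": {"commands": [{"travel": [0,0,0],"twist": [0,0,0],"claw": 0.05},{"travel": [0,0,0],"twist": [0,0,0],"claw": 0.05},{"travel": [0,0,0],"twist": [0,0,0],"claw": 0.05}], "force": 30}}

```text
clock: 3.8
position: [0.5263, -0.3098, 0.0846]
tool_rot: [3.141, -0.298, -0.073]
force: [-3.3, 0.2, 6.4]
grip_width: 0.055
```

```bash
python3 - <<'E'
from snap import *
stat()
E
```

```text
t 3.8 pos [ 0.5263 -0.3098  0.0846] rot [ 3.1407 -0.2977 -0.0729] F [-3.3  0.2  6.4] M [0.3  0.48 0.05] w 0.055 q [ 0.52  0.6  -0.02  1.98 -0.37  0.3  -0.8 ]
```

{"method": "apply_moves", "body": {"commands": [{"travel": [0,0,0],"twist": [0,0,0],"claw": 0.045},{"travel": [0,0,0],"twist": [0,0,0],"claw": 0.045},{"travel": [0,0,-0.0015],"twist": [0,0,0],"claw": 0.045},{"travel": [0.005,0,-0.002],"twist": [0,0,0],"claw": 0.045},{"travel": [0.01,0,-0.003],"twist": [0,0,0],"claw": 0.045},{"travel": [0.014,0,-0.0035],"twist": [0,0,0],"claw": 0.045},{"travel": [0.014,0,-0.0035],"twist": [0,0,0],"claw": 0.045}], "force": 60}}

```text
clock: 4.5
position: [0.5394, -0.3105, 0.0919]
tool_rot: [3.14, -0.298, -0.072]
force: [-1.0, -0.3, -1.6]
grip_width: 0.054
```

```bash
python3 - <<'E'
from snap import *
stat()
snap(4,[("top",(360,140,450,250),5.4),("side",(240,90,340,190),5.8)])
E
```

```text
t 4.5 pos [ 0.5394 -0.3105  0.0919] rot [ 3.1405 -0.298  -0.0721] F [-1.  -0.3 -1.6] M [0.03 0.46 0.01] w 0.054 q [ 0.49  0.61 -0.    1.95 -0.37  0.33 -0.82]
```

View pics/top4.png

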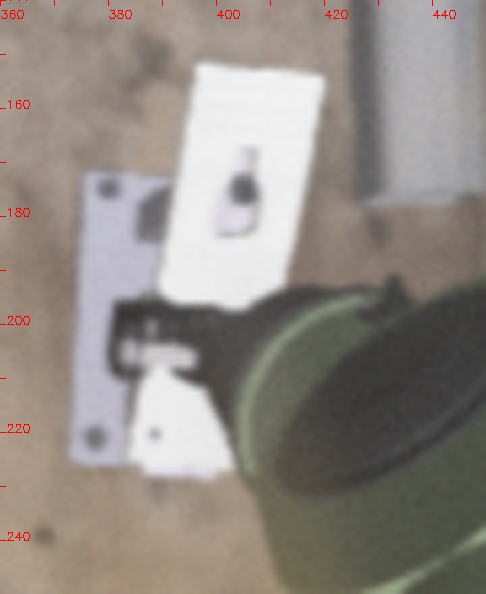

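{"method": "apply_moves", "body": {"commands": [{"travel": [0.005,0,-0.0007],"twist": [0,0,0],"claw": 0.045},{"travel": [0.01,0,-0.0014],"twist": [0,0,0],"claw": 0.045},{"travel": [0.0115,0,-0.0016],"twist": [0,0,0],"claw": 0.045},{"travel": [0.0115,0,-0.0016],"twist": [0,0,0],"claw": 0.045}]}}

```text
clock: 5.0
position: [0.5494, -0.3114, 0.0967]
tool_rot: [3.141, -0.298, -0.073]
force: [0.0, -0.2, -2.1]
grip_width: 0.0546
```

```bash
python3 - <<'E'
from snap import *
stat()
snap(5,[("top",(360,140,450,250),5.4),("side",(240,90,340,190),5.8)])
E
```

```text
t 5.0 pos [ 0.5494 -0.3114  0.0967] rot [ 3.1406 -0.2977 -0.0725] F [ 0.  -0.2 -2.1] M [0.07 0.48 0.02] w 0.0546 q [ 0.47  0.61  0.01  1.93 -0.36  0.35 -0.84]
```

View pics/top5.png

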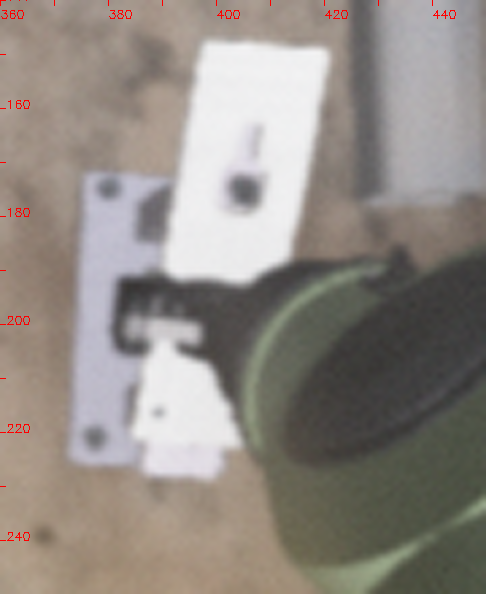

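View pics/side5.png

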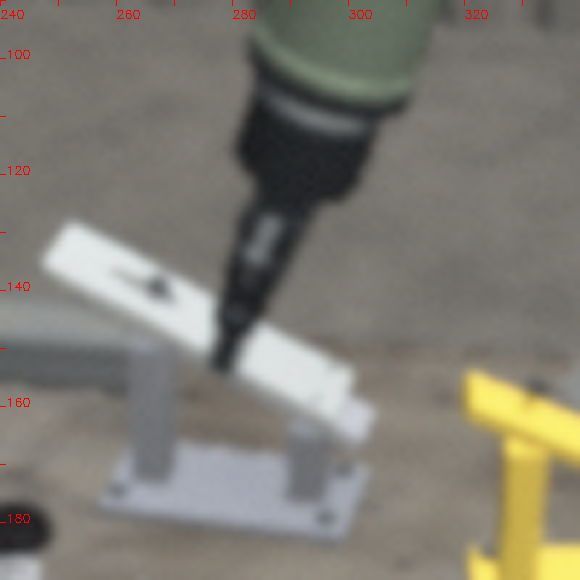

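{"method": "apply_moves", "body": {"commands": [{"travel": [-0.0003,0,-0.004],"twist": [0,0,0],"claw": 0.045},{"travel": [-0.001,0,-0.01],"twist": [0,0,0],"claw": 0.045},{"travel": [-0.0022,0,-0.016],"twist": [0,0,0],"claw": 0.045},{"travel": [-0.0032,0,-0.023],"twist": [0,0,0],"claw": 0.045},{"travel": [-0.0045,0,-0.032],"twist": [0,0,0],"claw": 0.045},{"travel": [-0.0062,0,-0.044],"twist": [0,0,0],"claw": 0.045},{"travel": [-0.008,0,-0.06],"twist": [0,0,0],"claw": 0.045},{"travel": [-0.011,0,-0.08],"twist": [0,0,0],"claw": 0.045},{"travel": [-0.011,0,-0.08],"twist": [0,0,0],"claw": 0.045}]}}

```text
clock: 6.0
position: [0.515, -0.3097, 0.1726]
tool_rot: [3.139, -0.3, -0.073]
force: [0.2, -0.3, -2.1]
grip_width: 0.054
```

```bash
python3 - <<'E'
from snap import *
stat()
snap(6,[("top",(340,120,450,250),4.6),("side",(220,70,340,190),4.9)])
F=fits()
# TCP in plate frame: (-25, -7); press hover: plate 120mm back of loaded, 80 above anvil
x0=-73-25
go(tl(flat_pose(F,"press",x0-60,50-7+80)))
go(tl(flat_pose(F,"press",x0-60,50-7+10)))
E
```

```text
t 6.0 pos [ 0.515  -0.3097  0.1726] rot [ 3.1391 -0.3002 -0.0734] F [ 0.2 -0.3 -2.1] M [ 0.02  0.43 -0.05] w 0.054 q [ 0.46  0.45  0.06  1.96 -0.33  0.48 -0.86]
target [0.4425 0.0266 0.123 ] travel [-0.1067 -0.3294  0.0164] twist [  0.1  -25.1   -0.38] rows>= 6.9
target [0.4425 0.0266 0.053 ] travel [-0.1273 -0.3294  0.0833] twist [  0.1  -25.1   -0.38] rows>= 7.3
```

View pics/top6.png

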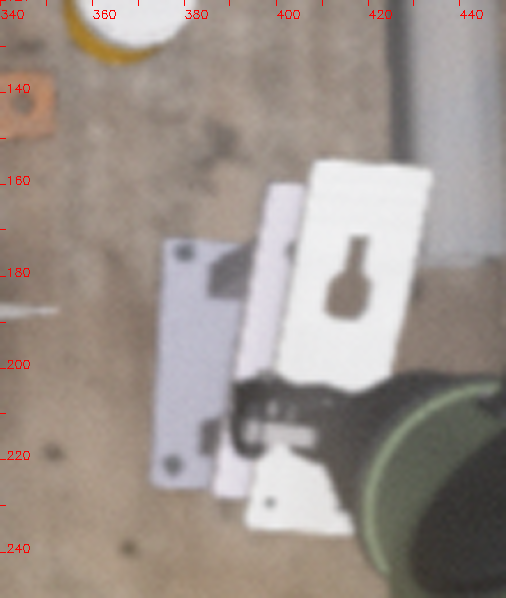

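View pics/side6.png

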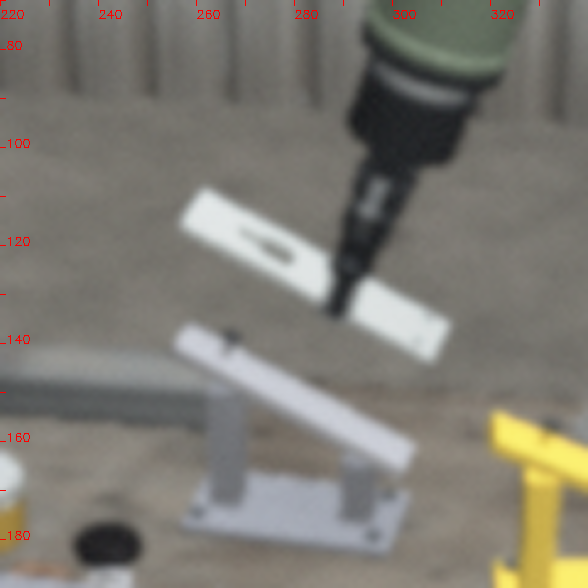

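{"method": "apply_moves", "body": {"commands": [{"travel": [-0.005,0,-0.03],"twist": [0,-3,0],"claw": 0.045},{"travel": [-0.015,-0.02,-0.06],"twist": [0,-7,0],"claw": 0.045},{"travel": [-0.03,-0.05,-0.079],"twist": [0,-12,0],"claw": 0.045},{"travel": [-0.045,-0.09,-0.079],"twist": [0,-17,0],"claw": 0.045},{"travel": [-0.06,-0.13,-0.079],"twist": [0,-22,0],"claw": 0.045},{"travel": [-0.077,-0.17,-0.079],"twist": [0,-25,-0.4],"claw": 0.045},{"travel": [-0.077,-0.21,-0.079],"twist": [0,-25,-0.4],"claw": 0.045},{"travel": [-0.077,-0.25,-0.079],"twist": [0,-25,-0.4],"claw": 0.045},{"travel": [-0.077,-0.29,-0.079],"twist": [0,-25,-0.4],"claw": 0.045},{"travel": [-0.077,-0.329,-0.079],"twist": [0,-25,-0.4],"claw": 0.045}]}}

```text
clock: 7.1
position: [0.4426, 0.0283, 0.222]
tool_rot: [3.14, 0.14, -0.066]
force: [0.8, 0.6, -1.3]
grip_width: 0.0542
```

```bash
python3 - <<'E'
from snap import *
stat()
F=fits()
x0=-73-25
go(tl(flat_pose(F,"press",x0-60,50-7+30)))
E
```

```text
t 7.1 pos [0.4426 0.0283 0.222 ] rot [ 3.1403  0.1396 -0.0658] F [ 0.8  0.6 -1.3] M [-0.04 -0.18  0.  ] w 0.0542 q [-0.26  0.32  0.11  1.97 -0.08  0.99 -1.75]
target [0.4425 0.0266 0.073 ] travel [0.0207 0.0016 0.1476] twist [ 0.08 -0.    0.04] rows>= 3.0
```

{"method": "apply_moves", "body": {"commands": [{"travel": [0.006,0.002,0.04],"twist": [0,0,0],"claw": 0.045},{"travel": [0.011,0.002,0.08],"twist": [0,0,0],"claw": 0.045},{"travel": [0.017,0.002,0.12],"twist": [0,0,0],"claw": 0.045},{"travel": [0.02,0.0016,0.145],"twist": [0,0,0],"claw": 0.045},{"travel": [0.0205,0.0016,0.1475],"twist": [0,0,0],"claw": 0.045},{"travel": [0.0205,0.0016,0.1475],"twist": [0,0,0],"claw": 0.045}]}}

```text
clock: 7.7
position: [0.4423, 0.0246, 0.0735]
tool_rot: [3.14, 0.14, -0.066]
force: [-0.1, 0.4, -1.3]
grip_width: 0.0543
```

```bash
python3 - <<'E'
from snap import *
stat()
snap(7,[("top",(230,130,310,270),4.2),("side",(210,150,330,260),6.5)])
F=fits()
x0=-73-25
go(tl(flat_pose(F,"press",x0-60,50-7+30)))
E
```

```text
t 7.7 pos [0.4423 0.0246 0.0735] rot [ 3.14    0.1402 -0.0664] F [-0.1  0.4 -1.3] M [ 0.03 -0.18  0.04] w 0.0543 q [-0.22  0.57  0.07  2.08 -0.11  0.63 -1.7 ]
target [0.4425 0.0266 0.073 ] travel [-0.0006 -0.0019  0.0018] twist [ 0.06 -0.12 -0.  ] rows>= 0.1
```

View pics/top7.png

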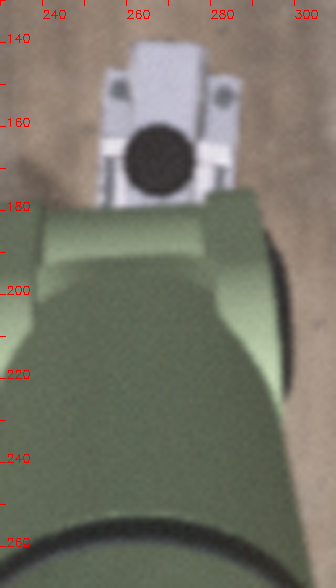

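View pics/side7.png

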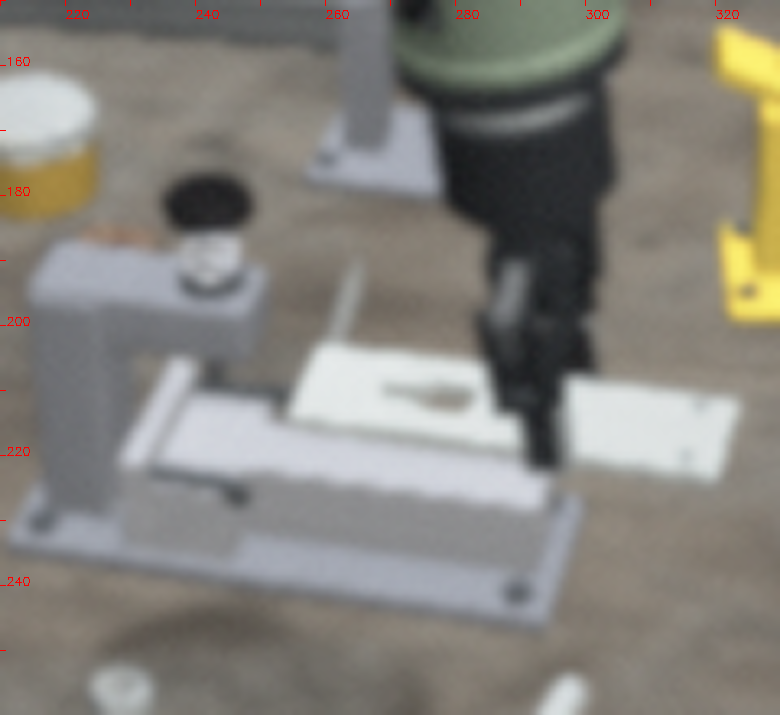

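```bash
python3 - <<'E'
from snap import *
s=lambda X:px(X,6.5,(210,150))
from workcell import bot
st=bot.observe(); Rt=R.from_euler("xyz",st["tool_rot"]).as_matrix()
Rp=Rt@TILT.T@FLIP; o=st["position"]-Rp@np.array([-25,0,-7])*m
P=np.array([[95,-28,8],[95,28,8],[-95,28,8],[-95,-28,8]])*m
U=np.array([s(u) for u in [(322,343),(290,414),(717,480),(740,402)]])
pr=proj("side",P@Rp.T+o)
print("assumed origin",o.round(4)); print((pr-U).round(2))
b=np.array([0,-.7])
# fit plate x,y,yaw,z,pitch deltas
def res(d):
    Q=R.from_euler("zy",[d[2],d[4]]).as_matrix()@Rp
    return np.r_[(proj("side",P@Q.T+o+[d[0],d[1],d[3]])-U-b).ravel()]
r=least_squares(lambda d:np.r_[res(d),np.array([d[1],d[3]])*300],np.zeros(5));print(r.x.round(4),res(r.x).round(2))
F=fits();print("press-frame plate origin",(tf(np.linalg.inv(base(F["press"])),o)*1e3).round(1))
E
```

```text
assumed origin [0.4681 0.023  0.0817]
[[-0.89 -1.03]
 [-1.14 -1.01]
 [-0.22 -1.82]
 [-0.52 -1.34]]
[-0.002   0.0006 -0.0184 -0.0011  0.0028] [ 0.09 -0.06 -0.48 -0.09  0.18 -0.32  0.23  0.17]
press-frame plate origin [[-132.2   -1.9   81.7]]
```

```bash
python3 - <<'E'
from snap import *
stat()
F=fits()
x0=-73-25
go(tl(flat_pose(F,"press",x0-60,50-7+10)))
go(tl(flat_pose(F,"press",x0-35,50-7+10)))
go(tl(flat_pose(F,"press",x0-8,50-7+10)))
E
```

```text
t 7.8 pos [0.4432 0.0246 0.0747] rot [ 3.1406  0.1375 -0.0665] F [-0.5 -0.7 -1.7] M [ 0.04 -0.18 -0.01] w 0.0541 q [-0.22  0.57  0.07  2.08 -0.11  0.63 -1.7 ]
target [0.4425 0.0266 0.053 ] travel [ 0.0022 -0.0019  0.0216] twist [ 0.06 -0.12 -0.  ] rows>= 0.4
target [0.4674 0.0249 0.053 ] travel [ 0.0269 -0.0019  0.0181] twist [ 0.06 -0.12 -0.  ] rows>= 0.7
target [0.4944 0.0231 0.053 ] travel [ 0.0537 -0.0019  0.0144] twist [ 0.06 -0.12 -0.  ] rows>= 1.1
```

{"method": "apply_moves", "body": {"commands": [{"travel": [0.001,-0.001,0.01],"twist": [0,0,0],"claw": 0.045},{"travel": [0.0025,-0.0019,0.021],"twist": [0,0,0],"claw": 0.045},{"travel": [0.0125,-0.0019,0.02],"twist": [0,0,0],"claw": 0.045},{"travel": [0.0225,-0.0019,0.0185],"twist": [0,0,0],"claw": 0.045},{"travel": [0.0325,-0.0019,0.017],"twist": [0,0,0],"claw": 0.045},{"travel": [0.0325,-0.0019,0.017],"twist": [0,0,0],"claw": 0.045}]}}

```text
clock: 8.4
position: [0.4742, 0.0243, 0.0525]
tool_rot: [3.14, 0.137, -0.067]
force: [-0.1, -0.5, -3.0]
grip_width: 0.0537
```

```bash
python3 - <<'E'
from snap import *
stat()
snap(8,[("top",(230,130,310,270),4.2),("side",(210,150,330,260),6.5)])
F=fits()
x0=-73-25
go(tl(flat_pose(F,"press",x0-8,50-7+10)))
E
```

```text
t 8.4 pos [0.4742 0.0243 0.0525] rot [ 3.1404  0.1373 -0.0667] F [-0.1 -0.5 -3. ] M [-0.06 -0.17 -0.03] w 0.0537 q [-0.21  0.64  0.07  2.01 -0.12  0.63 -1.69]
target [0.4944 0.0231 0.053 ] travel [ 0.0217 -0.0002 -0.0037] twist [ 0.08 -0.03 -0.01] rows>= 0.4
```

View pics/side8.png

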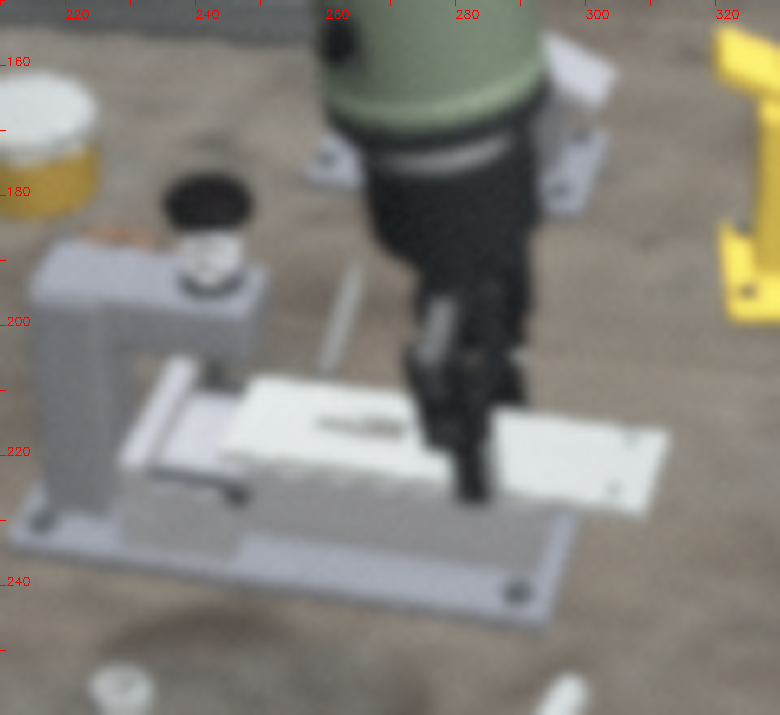

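{"method": "apply_moves", "body": {"commands": [{"travel": [0.007,0,-0.001],"twist": [0,0,0],"claw": 0.045},{"travel": [0.014,0,-0.002],"twist": [0,0,0],"claw": 0.045},{"travel": [0.021,0,-0.003],"twist": [0,0,0],"claw": 0.045},{"travel": [0.021,0,-0.003],"twist": [0,0,0],"claw": 0.045}]}}

```text
clock: 8.9
position: [0.4946, 0.023, 0.0524]
tool_rot: [3.14, 0.138, -0.067]
force: [0.0, 0.5, -1.6]
grip_width: 0.0542
```

```bash
python3 - <<'E'
from snap import *
stat()
snap(9,[("side",(210,150,330,260),6.5)])
F=fits()
x0=-73-25
go(tl(flat_pose(F,"press",x0-8,50-7+2)))
go(tl(flat_pose(F,"press",x0,50-7)))
E
```

```text
t 8.9 pos [0.4946 0.023  0.0524] rot [ 3.1403  0.1381 -0.0666] F [ 0.   0.5 -1.6] M [-0.06 -0.19  0.05] w 0.0542 q [-0.2   0.66  0.07  1.96 -0.11  0.67 -1.68]
target [0.4944 0.0231 0.045 ] travel [ 0.0015 -0.0002  0.0071] twist [ 0.08 -0.05 -0.  ] rows>= 0.1
target [0.5023 0.0226 0.043 ] travel [ 0.0097 -0.0002  0.008 ] twist [ 0.08 -0.05 -0.  ] rows>= 0.3
```

View pics/side9.png

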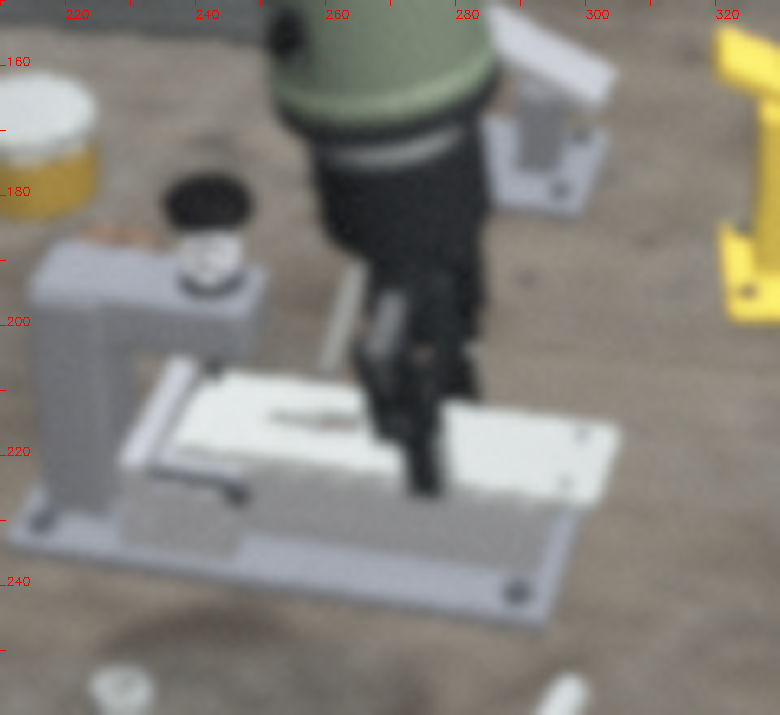

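{"method": "apply_moves", "body": {"commands": [{"travel": [0.0005,0,0.003],"twist": [0,0,0],"claw": 0.045},{"travel": [0.001,0,0.006],"twist": [0,0,0],"claw": 0.045},{"travel": [0.0012,0,0.008],"twist": [0,0,0],"claw": 0.045},{"travel": [0.0012,0,0.008],"twist": [0,0,0],"claw": 0.045}]}}

```text
clock: 9.35
position: [0.4934, 0.023, 0.0445]
tool_rot: [3.14, 0.139, -0.066]
force: [-1.6, -0.1, 11.1]
grip_width: 0.0537
```

```bash
python3 - <<'E'
from snap import *
stat()
snap(10,[("side",(210,150,330,260),6.5)])
E
```

```text
t 9.35 pos [0.4934 0.023  0.0445] rot [ 3.1403  0.1394 -0.0664] F [-1.6 -0.1 11.1] M [0.21 0.73 0.04] w 0.0537 q [-0.2   0.67  0.07  1.96 -0.12  0.65 -1.68]
```

View pics/side10.png

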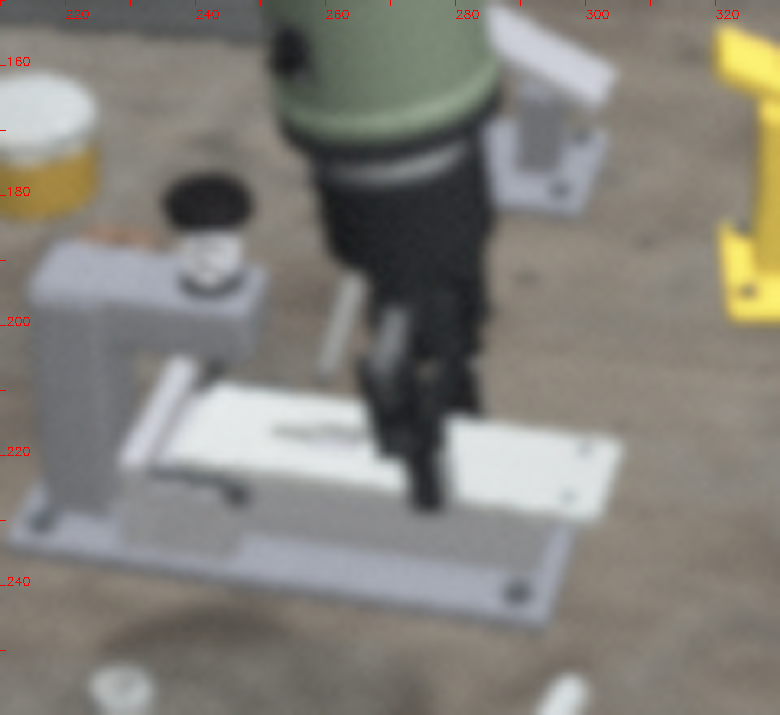

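{"method": "apply_moves", "body": {"commands": [{"travel": [0,0,-0.001],"twist": [0,0,0],"claw": 0.045},{"travel": [0.002,0,-0.0013],"twist": [0,0,0],"claw": 0.045},{"travel": [0.004,0,-0.0016],"twist": [0,0,0],"claw": 0.045},{"travel": [0.005,0,-0.0017],"twist": [0,0,0],"claw": 0.045},{"travel": [0.005,0,-0.0017],"twist": [0,0,0],"claw": 0.045}]}}

```text
clock: 9.9
position: [0.4989, 0.0226, 0.0451]
tool_rot: [3.14, 0.139, -0.067]
force: [0.0, -0.4, -2.3]
grip_width: 0.0541
```

{"method": "apply_moves", "body": {"commands": [{"travel": [0.001,0,0],"twist": [0,0,0],"claw": 0.045},{"travel": [0.002,0,-0.0003],"twist": [0,0,0],"claw": 0.045},{"travel": [0.002,0,-0.0003],"twist": [0,0,0],"claw": 0.045}]}}

```text
clock: 10.2
position: [0.5009, 0.0225, 0.0453]
tool_rot: [3.14, 0.139, -0.066]
force: [0.0, -0.9, -1.9]
grip_width: 0.0541
```

{"method": "apply_moves", "body": {"commands": [{"travel": [0.001,0,0],"twist": [0,0,0],"claw": 0.045},{"travel": [0.002,0,-0.0002],"twist": [0,0,0],"claw": 0.045},{"travel": [0.002,0,-0.0002],"twist": [0,0,0],"claw": 0.045}]}}

```text
clock: 10.5
position: [0.503, 0.0224, 0.0452]
tool_rot: [3.14, 0.139, -0.066]
force: [1.0, -0.7, -1.7]
grip_width: 0.0541
```

{"method": "apply_moves", "body": {"commands": [{"travel": [0.001,0,0],"twist": [0,0,0],"claw": 0.045},{"travel": [0.002,0,-0.0002],"twist": [0,0,0],"claw": 0.045},{"travel": [0.002,0,-0.0002],"twist": [0,0,0],"claw": 0.045}]}}

```text
clock: 10.8
position: [0.5038, 0.0222, 0.0449]
tool_rot: [3.14, 0.141, -0.066]
force: [-5.5, 0.2, -1.4]
grip_width: 0.0546
```

```bash
python3 - <<'E'
from snap import *
stat()
snap(11,[("side",(210,150,330,260),6.5)])
E
```

```text
t 10.8 pos [0.5038 0.0222 0.0449] rot [ 3.14    0.1412 -0.0663] F [-5.5  0.2 -1.4] M [0.02 0.94 0.11] w 0.0546 q [-0.19  0.68  0.07  1.93 -0.12  0.67 -1.68]
```

View pics/side11.png

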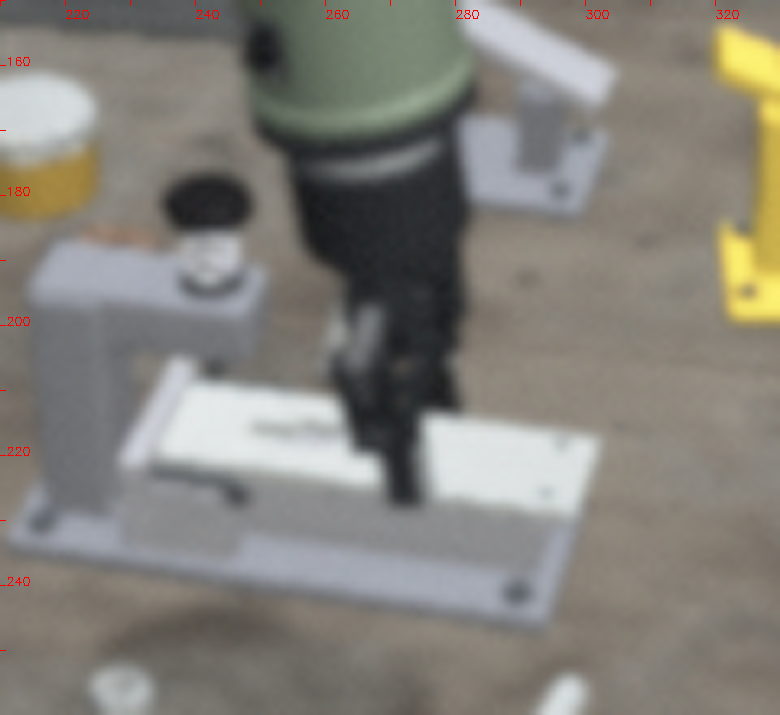

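{"method": "apply_moves", "body": {"commands": [{"travel": [-0.0005,0,0.0008],"twist": [0,0,0],"claw": 0.045},{"travel": [-0.0005,0,0.0008],"twist": [0,0,0],"claw": 0.056},{"travel": [-0.0005,0,0.0003],"twist": [0,0,0],"claw": 0.06},{"travel": [-0.0005,0,0.0003],"twist": [0,0,0],"claw": 0.066},{"travel": [-0.0005,0,0.0003],"twist": [0,0,0],"claw": 0.07}]}}

```text
clock: 11.35
position: [0.5046, 0.0223, 0.045]
tool_rot: [3.14, 0.138, -0.066]
force: [1.4, -0.9, -0.4]
grip_width: 0.0699
```

```bash
python3 - <<'E'
from snap import *
stat()
E
```

```text
t 11.35 pos [0.5046 0.0223 0.045 ] rot [ 3.1404  0.1384 -0.0664] F [ 1.4 -0.9 -0.4] M [ 0.05 -0.13  0.03] w 0.0699 q [-0.19  0.68  0.07  1.93 -0.12  0.67 -1.68]
```

{"method": "apply_moves", "body": {"commands": [{"travel": [-0.002,0,-0.012],"twist": [0,0,0],"claw": 0.07},{"travel": [-0.006,0,-0.03],"twist": [0,0,0],"claw": 0.07},{"travel": [-0.02,0,-0.06],"twist": [0,0,0],"claw": 0.07},{"travel": [-0.04,0,-0.1],"twist": [0,0,0],"claw": 0.04},{"travel": [-0.06,0,-0.14],"twist": [0,2,0],"claw": 0},{"travel": [-0.065,0,-0.18],"twist": [0,6,0],"claw": 0},{"travel": [-0.065,0,-0.21],"twist": [0,8,0],"claw": 0},{"travel": [-0.065,0,-0.21],"twist": [0,8,0],"claw": 0}]}}

```text
clock: 12.15
position: [0.4703, 0.0251, 0.2665]
tool_rot: [-3.141, -0.009, -0.066]
force: [0.3, 0.7, -1.3]
grip_width: 0.0001
```

```bash
python3 - <<'E'
from snap import *
stat()
snap(12,[("top",(230,130,310,270),4.2),("side",(210,150,330,260),6.5)])
F=fits()
go(flat_pose(F,"press",0,230));go(flat_pose(F,"press",0,187))
E
```

```text
t 12.15 pos [0.4703 0.0251 0.2665] rot [-3.1407 -0.0088 -0.0663] F [ 0.3  0.7 -1.3] M [-0.07  0.03 -0.03] w 0.0001 q [-0.29  0.23  0.13  1.96 -0.03  0.95 -1.78]
target [0.6001 0.0161 0.23  ] travel [0.1313 0.0003 0.0332] twist [ 0.04 -0.13  0.02] rows>= 2.7
target [0.6001 0.0161 0.187 ] travel [0.1312 0.0003 0.0762] twist [ 0.04 -0.13  0.02] rows>= 3.0
```

View pics/side12.png

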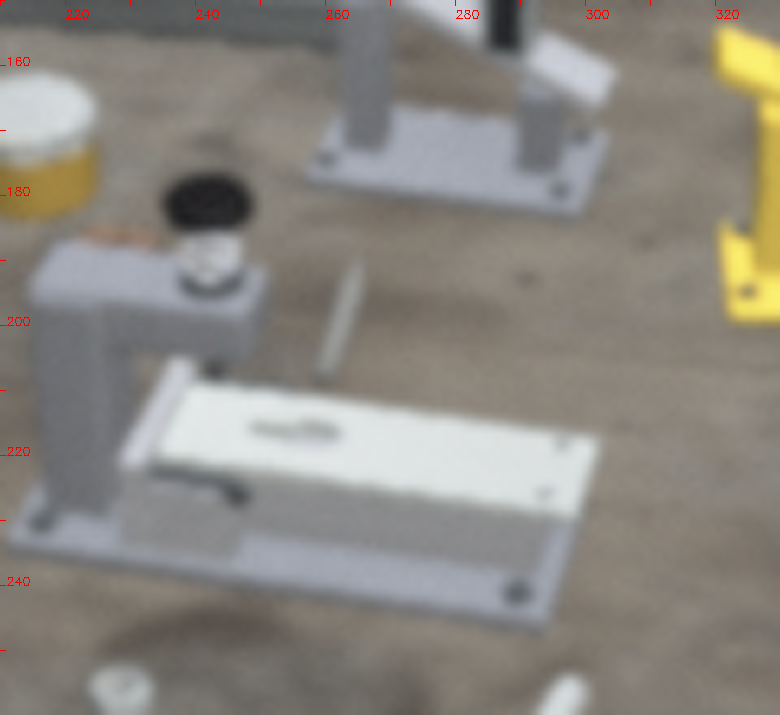

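View pics/top12.png

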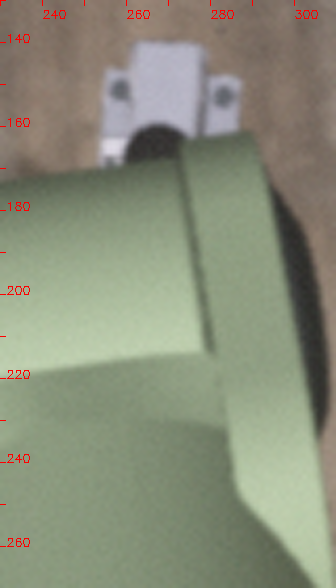

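{"method": "apply_moves", "body": {"commands": [{"travel": [0.04,0,0.005],"twist": [0,0,0],"claw": 0},{"travel": [0.08,0,0.015],"twist": [0,0,0],"claw": 0},{"travel": [0.12,0,0.03],"twist": [0,0,0],"claw": 0},{"travel": [0.131,0,0.045],"twist": [0,0,0],"claw": 0},{"travel": [0.131,0,0.06],"twist": [0,0,0],"claw": 0},{"travel": [0.131,0,0.074],"twist": [0,0,0],"claw": 0},{"travel": [0.131,0,0.074],"twist": [0,0,0],"claw": 0}]}}

```text
clock: 12.95
position: [0.5984, 0.016, 0.1854]
tool_rot: [3.139, 0.004, -0.066]
force: [-0.7, -0.4, 0.5]
grip_width: -0.0001
```

```bash
python3 - <<'E'
from snap import *
stat()
snap(13,[("side",(200,140,320,250),6.5)])
F=fits()
go(flat_pose(F,"press",0,162))
E
```

```text
t 12.95 pos [0.5984 0.016  0.1854] rot [ 3.1395  0.0037 -0.0662] F [-0.7 -0.4  0.5] M [-0.06  0.03 -0.01] w -0.0001 q [-0.21  0.54  0.13  1.72 -0.08  0.89 -1.69]
target [0.6001 0.0161 0.162 ] travel [ 0.0011 -0.0001  0.0249] twist [0.1  0.1  0.01] rows>= 0.5
```

View pics/side13.png

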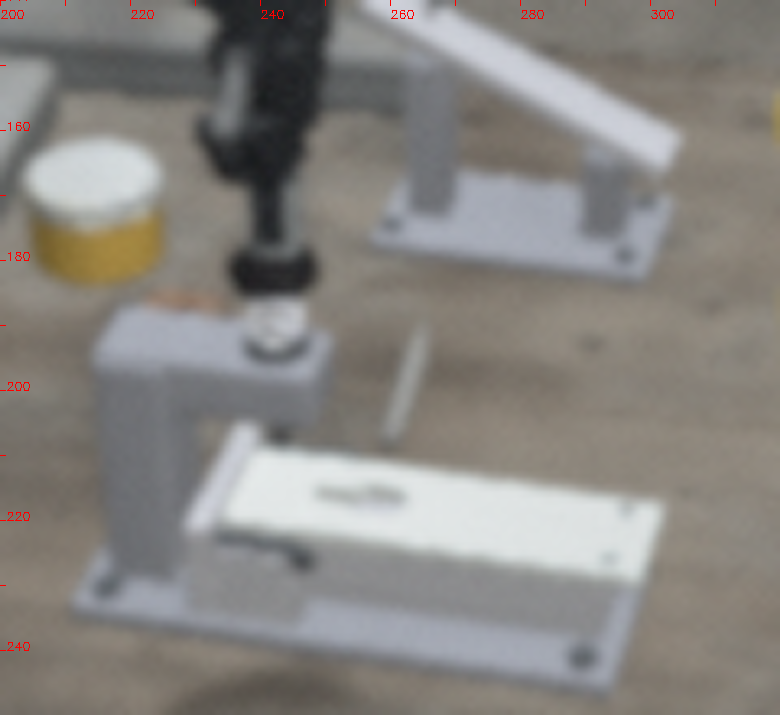

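Fingertips are centred on the mushroom head. Pressing down slowly.

{"method": "apply_moves", "body": {"commands": [{"travel": [0.001,0,0.004],"twist": [0,0,0],"claw": 0},{"travel": [0.001,0,0.008],"twist": [0,0,0],"claw": 0},{"travel": [0.001,0,0.012],"twist": [0,0,0],"claw": 0},{"travel": [0.001,0,0.016],"twist": [0,0,0],"claw": 0},{"travel": [0.001,0,0.02],"twist": [0,0,0],"claw": 0},{"travel": [0.001,0,0.02],"twist": [0,0,0],"claw": 0}]}}

```text
clock: 13.6
position: [0.6013, 0.0161, 0.1681]
tool_rot: [3.14, -0.002, -0.066]
force: [0.4, 0.5, 7.0]
grip_width: -0.0001
```

{"method": "apply_moves", "body": {"commands": [{"travel": [0,0,0.002],"twist": [0,0,0],"claw": 0},{"travel": [0,0,0.004],"twist": [0,0,0],"claw": 0},{"travel": [0,0,0.004],"twist": [0,0,0],"claw": 0}]}}

```text
clock: 13.9
position: [0.6013, 0.0161, 0.1643]
tool_rot: [3.141, -0.002, -0.066]
force: [-0.1, -0.7, 9.3]
grip_width: -0.0004
```

{"method": "apply_moves", "body": {"commands": [{"travel": [0,0,0.001],"twist": [0,0,0],"claw": 0},{"travel": [0,0,0.002],"twist": [0,0,0],"claw": 0},{"travel": [0,0,0.002],"twist": [0,0,0],"claw": 0}]}}

```text
clock: 14.2
position: [0.6013, 0.0161, 0.1625]
tool_rot: [3.141, -0.002, -0.066]
force: [0.3, -0.3, 9.7]
grip_width: 0.0001
```

{"method": "apply_moves", "body": {"commands": [{"travel": [0,0,0.001],"twist": [0,0,0],"claw": 0},{"travel": [0,0,0.001],"twist": [0,0,0],"claw": 0}]}}

```text
clock: 14.4
position: [0.6013, 0.0161, 0.1618]
tool_rot: [3.141, -0.002, -0.066]
force: [-1.1, -0.4, 12.1]
grip_width: 0.0001
```

{"method": "apply_moves", "body": {"commands": [{"travel": [0,0,0.001],"twist": [0,0,0],"claw": 0},{"travel": [0,0,0.001],"twist": [0,0,0],"claw": 0},{"travel": [0,0,0.001],"twist": [0,0,0],"claw": 0},{"travel": [0,0,0.001],"twist": [0,0,0],"claw": 0}]}}

```text
clock: 14.8
position: [0.6014, 0.0162, 0.1616]
tool_rot: [3.141, -0.003, -0.066]
force: [-7.7, 0.4, 26.6]
grip_width: -0.0002
```

```bash
python3 - <<'E'
from snap import *
stat()
snap(14,[("side",(200,140,320,250),6.5)])
E
```

```text
t 14.8 pos [0.6014 0.0162 0.1616] rot [ 3.1409e+00 -2.6000e-03 -6.6300e-02] F [-7.7  0.4 26.6] M [-0.13  1.6   0.03] w -0.0002 q [-0.21  0.57  0.12  1.74 -0.09  0.84 -1.69]
```

View pics/side14.png

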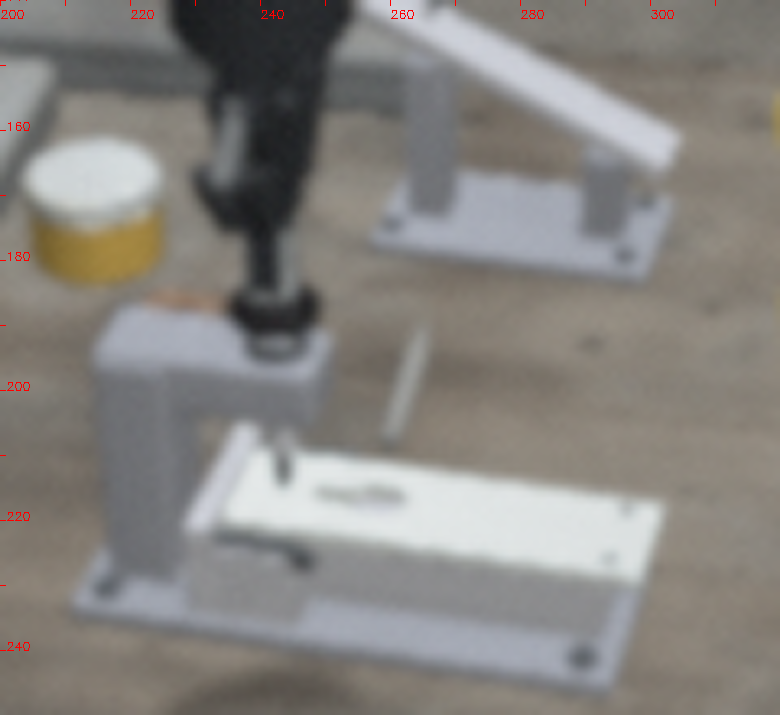

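{"method": "apply_moves", "body": {"commands": [{"travel": [0,0,-0.008],"twist": [0,0,0],"claw": 0},{"travel": [0,0,-0.018],"twist": [0,0,0],"claw": 0},{"travel": [0,0,-0.035],"twist": [0,0,0],"claw": 0},{"travel": [0,0,-0.065],"twist": [0,0,0],"claw": 0},{"travel": [-0.03,0,-0.09],"twist": [0,0,0],"claw": 0},{"travel": [-0.07,0,-0.09],"twist": [0,-4,0],"claw": 0.04},{"travel": [-0.1,0,-0.09],"twist": [0,-8,0],"claw": 0.07},{"travel": [-0.12,0,-0.07],"twist": [0,-8,0],"claw": 0.07},{"travel": [-0.12,0,-0.07],"twist": [0,-8,0],"claw": 0.07}]}}

```text
clock: 15.75
position: [0.4784, 0.0241, 0.2285]
tool_rot: [3.14, 0.142, -0.066]
force: [0.4, 0.7, 0.5]
grip_width: 0.058
```

```bash
python3 - <<'E'
from snap import *
stat()
snap(15,[("side",(200,140,320,250),6.5)])
F=fits()
def at(p,r): return np.array(p),r
Rr=flat_pose(F,"press",0,0)[1]@TILT
go((np.array([.488,.0233,.12]),Rr));go((np.array([.5046,.0223,.0446]),Rr))
E
```

```text
t 15.75 pos [0.4784 0.0241 0.2285] rot [ 3.1398  0.1423 -0.0661] F [0.4 0.7 0.5] M [-0.01 -0.18 -0.04] w 0.058 q [-0.25  0.37  0.12  1.87 -0.08  1.04 -1.72]
target [0.488  0.0233 0.12  ] travel [2.320e-02 1.000e-04 1.073e-01] twist [0.09 0.04 0.02] rows>= 2.2
target [0.5046 0.0223 0.0446] travel [ 5.020e-02 -1.000e-04  1.796e-01] twist [0.09 0.04 0.02] rows>= 3.7
```

View pics/side15.png

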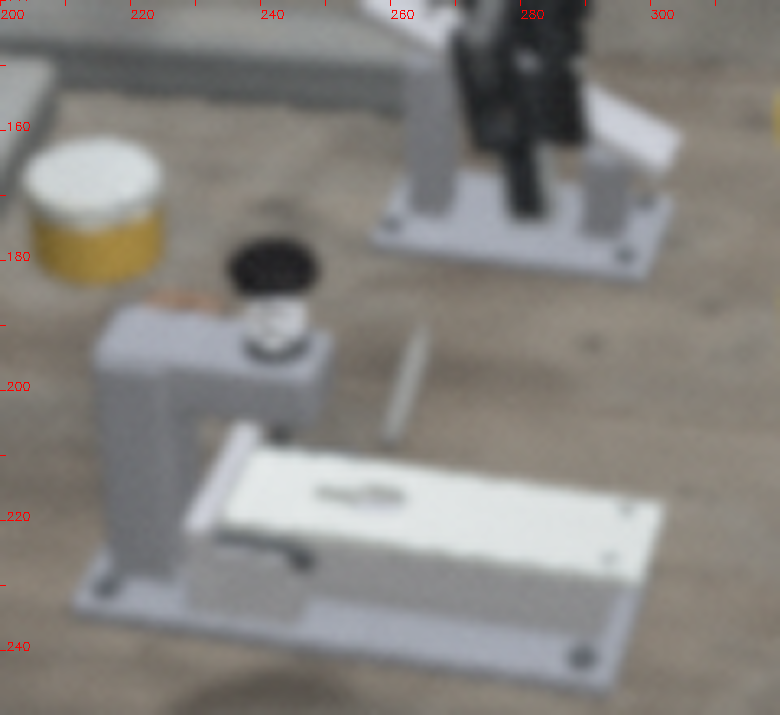

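{"method": "apply_moves", "body": {"commands": [{"travel": [0.008,0,0.04],"twist": [0,0,0],"claw": 0.074},{"travel": [0.016,0,0.08],"twist": [0,0,0],"claw": 0.074},{"travel": [0.025,0,0.115],"twist": [0,0,0],"claw": 0.074},{"travel": [0.038,0,0.145],"twist": [0,0,0],"claw": 0.074},{"travel": [0.048,0,0.165],"twist": [0,0,0],"claw": 0.074},{"travel": [0.05,0,0.18],"twist": [0,0,0],"claw": 0.074},{"travel": [0.05,0,0.18],"twist": [0,0,0],"claw": 0.07}], "force": 30}}

```text
clock: 16.5
position: [0.5054, 0.0221, 0.0431]
tool_rot: [3.14, 0.141, -0.067]
force: [-0.1, -0.1, 0.8]
grip_width: 0.0698
```

{"method": "apply_moves", "body": {"commands": [{"travel": [0,0,0],"twist": [0,0,0],"claw": 0.06},{"travel": [0,0,0],"twist": [0,0,0],"claw": 0.05},{"travel": [0,0,0],"twist": [0,0,0],"claw": 0.045},{"travel": [0,0,0],"twist": [0,0,0],"claw": 0.045}], "force": 60}}

```text
clock: 16.9
position: [0.5064, 0.0222, 0.0459]
tool_rot: [3.141, 0.137, -0.066]
force: [-1.4, -0.3, 9.0]
grip_width: 0.054
```

```bash
python3 - <<'E'
from snap import *
stat()
F=fits()
go(tl(flat_pose(F,"press",-98-80,55)))
E
```

```text
t 16.9 pos [0.5064 0.0222 0.0459] rot [ 3.1406  0.1371 -0.0665] F [-1.4 -0.3  9. ] M [-0.16  0.28  0.04] w 0.054 q [-0.2   0.68  0.08  1.93 -0.13  0.67 -1.67]
target [0.4225 0.0279 0.055 ] travel [-0.0845 -0.0001  0.0025] twist [ 0.06 -0.15  0.  ] rows>= 1.7
```

{"method": "apply_moves", "body": {"commands": [{"travel": [-0.002,0,-0.004],"twist": [0,0,0],"claw": 0.045},{"travel": [-0.004,0,-0.008],"twist": [0,0,0],"claw": 0.045},{"travel": [-0.013,0,-0.007],"twist": [0,0,0],"claw": 0.045},{"travel": [-0.025,0,-0.005],"twist": [0,0,0],"claw": 0.045},{"travel": [-0.04,0,-0.003],"twist": [0,0,0],"claw": 0.045},{"travel": [-0.055,0,-0.001],"twist": [0,0,0],"claw": 0.045},{"travel": [-0.07,0,0.001],"twist": [0,0,0],"claw": 0.045},{"travel": [-0.07,0,0.001],"twist": [0,0,0],"claw": 0.045}]}}

```text
clock: 17.7
position: [0.434, 0.0269, 0.0536]
tool_rot: [3.14, 0.141, -0.066]
force: [0.3, -1.2, -2.3]
grip_width: 0.0539
```

```bash
python3 - <<'E'
from snap import *
stat()
snap(16,[("side",(200,140,320,250),6.5)])
F=fits()
go(tl(flat_pose(F,"tray",-25,16-7+120)))
E
```

```text
t 17.7 pos [0.434  0.0269 0.0536] rot [ 3.1401  0.1406 -0.066 ] F [ 0.3 -1.2 -2.3] M [ 0.02 -0.14  0.  ] w 0.0539 q [-0.23  0.6   0.07  2.11 -0.13  0.58 -1.69]
target [0.4663 0.3263 0.129 ] travel [ 0.0005 -0.3007 -0.0766] twist [ 0.16 -0.02  0.62] rows>= 6.2
```

View pics/side16.png

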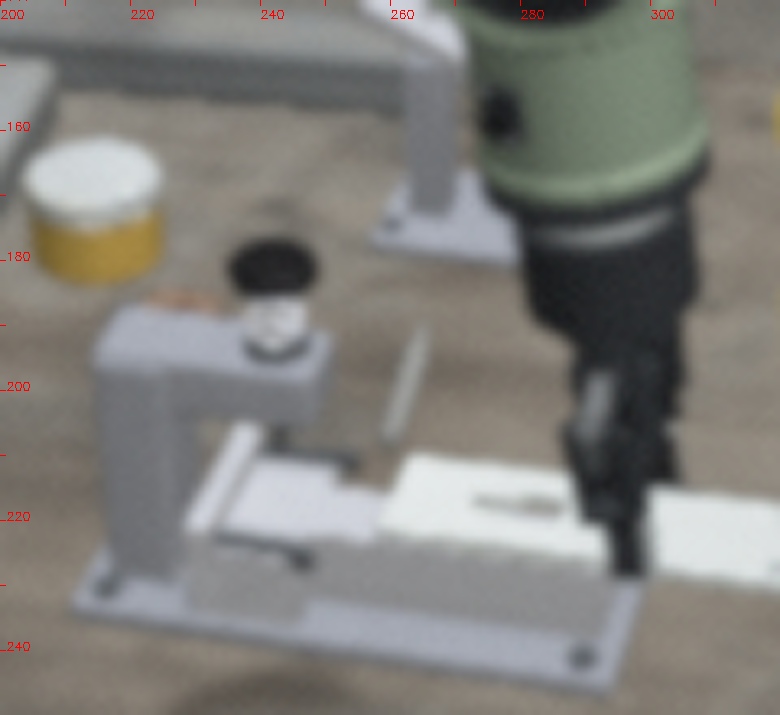

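{"method": "apply_moves", "body": {"commands": [{"travel": [-0.005,0,-0.035],"twist": [0,0,0],"claw": 0.045},{"travel": [-0.008,-0.01,-0.065],"twist": [0,0,0],"claw": 0.045},{"travel": [-0.008,-0.045,-0.077],"twist": [0,0,0],"claw": 0.045},{"travel": [-0.006,-0.09,-0.077],"twist": [0,0,0],"claw": 0.045},{"travel": [-0.004,-0.135,-0.077],"twist": [0,0,0.2],"claw": 0.045},{"travel": [-0.002,-0.18,-0.077],"twist": [0,0,0.4],"claw": 0.045},{"travel": [0,-0.225,-0.077],"twist": [0,0,0.6],"claw": 0.045},{"travel": [0,-0.27,-0.077],"twist": [0,0,0.6],"claw": 0.045},{"travel": [0,-0.3,-0.077],"twist": [0,0,0.6],"claw": 0.045},{"travel": [0,-0.3,-0.077],"twist": [0,0,0.6],"claw": 0.045}]}}

```text
clock: 18.75
position: [0.466, 0.3304, 0.129]
tool_rot: [3.141, 0.139, -0.072]
force: [-1.1, -0.7, -1.4]
grip_width: 0.0544
```

```bash
python3 - <<'E'
from snap import *
stat()
F=fits()
go(tl(flat_pose(F,"tray",-25,16-7+40)))
go(tl(flat_pose(F,"tray",-25,16-7)))
E
```

```text
t 18.75 pos [0.466  0.3304 0.129 ] rot [ 3.141   0.1391 -0.0716] F [-1.1 -0.7 -1.4] M [-0.09 -0.12  0.05] w 0.0544 q [-0.71  0.62  0.06  1.74 -0.16  0.89 -2.19]
target [0.4663 0.3263 0.049 ] travel [0.0117 0.004  0.0791] twist [ 0.08 -0.03  0.3 ] rows>= 1.6
target [0.4663 0.3263 0.009 ] travel [0.0173 0.004  0.1187] twist [ 0.08 -0.03  0.3 ] rows>= 2.4
```

{"method": "apply_moves", "body": {"commands": [{"travel": [0.004,0.003,0.03],"twist": [0,0,0.3],"claw": 0.045},{"travel": [0.008,0.004,0.06],"twist": [0,0,0.3],"claw": 0.045},{"travel": [0.0125,0.004,0.085],"twist": [0,0,0.3],"claw": 0.045},{"travel": [0.015,0.004,0.1],"twist": [0,0,0.3],"claw": 0.045},{"travel": [0.015,0.004,0.1],"twist": [0,0,0.3],"claw": 0.045}]}}

```text
clock: 19.25
position: [0.4669, 0.3204, 0.0266]
tool_rot: [3.136, 0.141, -0.083]
force: [0.0, -0.0, -1.2]
grip_width: 0.054
```

```bash
python3 - <<'E'
from snap import *
stat()
snap(17,[("side",(180,230,340,360),4.8),("top",(100,140,220,290),4)])
F=fits()
go(tl(flat_pose(F,"tray",-25,16-7)))
E
```

```text
t 19.25 pos [0.4669 0.3204 0.0266] rot [ 3.1361  0.1409 -0.0829] F [ 0.  -0.  -1.2] M [-0.05 -0.18  0.01] w 0.054 q [-0.68  0.77  0.03  1.79 -0.18  0.7  -2.16]
target [0.4663 0.3263 0.009 ] travel [ 0.0008 -0.005   0.0199] twist [ 0.15 -0.06 -0.31] rows>= 0.4
```

View pics/side17.png

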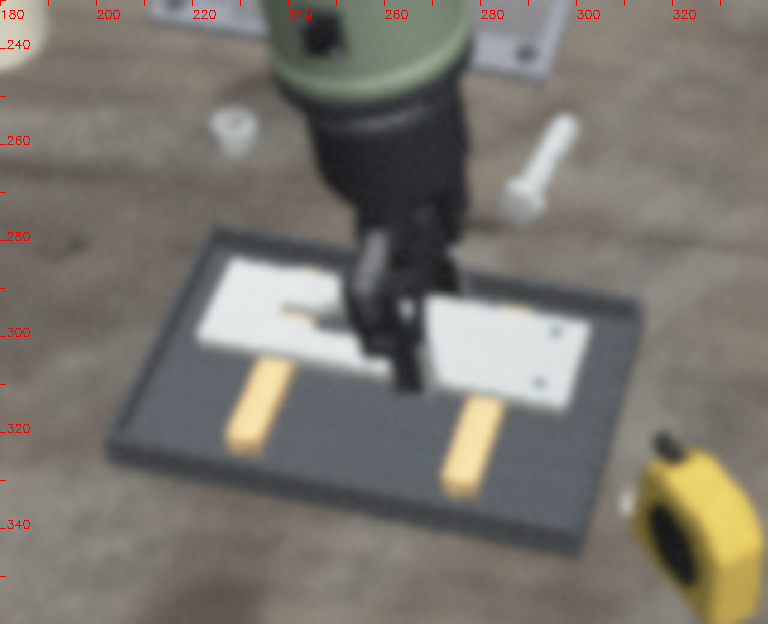

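View pics/top17.png

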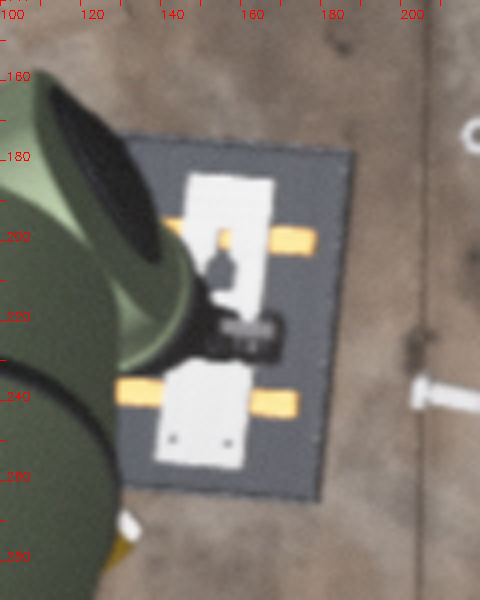

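{"method": "apply_moves", "body": {"commands": [{"travel": [0,-0.003,0.004],"twist": [0,0,-0.3],"claw": 0.045},{"travel": [0.001,-0.005,0.008],"twist": [0,0,-0.3],"claw": 0.045},{"travel": [0.001,-0.005,0.012],"twist": [0,0,-0.3],"claw": 0.045},{"travel": [0.001,-0.005,0.0135],"twist": [0,0,-0.3],"claw": 0.045},{"travel": [0.001,-0.005,0.0135],"twist": [0,0,-0.3],"claw": 0.045}]}}

```text
clock: 19.85
position: [0.4668, 0.3261, 0.0144]
tool_rot: [3.138, 0.139, -0.077]
force: [0.8, 1.0, -1.9]
grip_width: 0.0543
```

```bash
python3 - <<'E'
from snap import *
stat()
F=fits()
go(tl(flat_pose(F,"tray",-25,12)))
E
```

```text
t 19.85 pos [0.4668 0.3261 0.0144] rot [ 3.1385  0.1392 -0.077 ] F [ 0.8  1.  -1.9] M [ 0.01 -0.17  0.03] w 0.0543 q [-0.68  0.79  0.03  1.78 -0.18  0.68 -2.16]
target [0.4663 0.3263 0.012 ] travel [-0.0002 -0.0002  0.0025] twist [ 0.18 -0.02 -0.  ] rows>= 0.0
```

{"method": "apply_moves", "body": {"commands": [{"travel": [0,0,0.001],"twist": [0,0,0],"claw": 0.045},{"travel": [0,0,0.002],"twist": [0,0,0],"claw": 0.045},{"travel": [0,0,0.002],"twist": [0,0,0],"claw": 0.045}]}}

```text
clock: 20.15
position: [0.4667, 0.3262, 0.0126]
tool_rot: [3.139, 0.139, -0.077]
force: [-0.0, -0.5, -2.0]
grip_width: 0.0538
```

{"method": "apply_moves", "body": {"commands": [{"travel": [0,0,0.0007],"twist": [0,0,0],"claw": 0.045},{"travel": [0,0,0.0007],"twist": [0,0,0],"claw": 0.045}]}}

```text
clock: 20.35
position: [0.4667, 0.3263, 0.0121]
tool_rot: [3.139, 0.139, -0.077]
force: [-0.5, -0.7, 0.4]
grip_width: 0.054
```

{"method": "apply_moves", "body": {"commands": [{"travel": [0,0,0.0006],"twist": [0,0,0],"claw": 0.045},{"travel": [0,0,0.0006],"twist": [0,0,0],"claw": 0.045},{"travel": [0,0,0.0006],"twist": [0,0,0],"claw": 0.056},{"travel": [0,0,0],"twist": [0,0,0],"claw": 0.06},{"travel": [0,0,0],"twist": [0,0,0],"claw": 0.066},{"travel": [0,0,0],"twist": [0,0,0],"claw": 0.07}]}}

```text
clock: 20.95
position: [0.4666, 0.3262, 0.0119]
tool_rot: [3.139, 0.139, -0.077]
force: [-0.7, 0.6, -0.1]
grip_width: 0.07
```

{"method": "apply_moves", "body": {"commands": [{"travel": [-0.001,0,-0.01],"twist": [0,0,0],"claw": 0.07},{"travel": [-0.004,0,-0.03],"twist": [0,0,0],"claw": 0.07},{"travel": [-0.009,0,-0.065],"twist": [0,0,0],"claw": 0.07},{"travel": [-0.015,0,-0.11],"twist": [0,0,0],"claw": 0.07},{"travel": [-0.02,0,-0.15],"twist": [0,0,0],"claw": 0.07},{"travel": [-0.02,0.05,-0.18],"twist": [0,0,0],"claw": 0.07},{"travel": [-0.02,0.1,-0.2],"twist": [0,0,0],"claw": 0.07},{"travel": [-0.02,0.15,-0.2],"twist": [0,0,0],"claw": 0.07},{"travel": [-0.02,0.18,-0.2],"twist": [0,0,0],"claw": 0.07},{"travel": [-0.02,0.18,-0.2],"twist": [0,0,0],"claw": 0.07}]}}

```text
clock: 21.95
position: [0.4607, 0.1413, 0.2146]
tool_rot: [3.138, 0.138, -0.084]
force: [-0.0, 0.8, -0.0]
grip_width: 0.0705
```

```bash
python3 - <<'E'
from snap import *
stat()
snap(18,[("side",(160,150,360,360),2.8),("top",(100,100,430,290),2.4)])
E
```

```text
t 21.95 pos [0.4607 0.1413 0.2146] rot [ 3.1376  0.1377 -0.0836] F [-0.   0.8 -0. ] M [ 0.   -0.14  0.  ] w 0.0705 q [-0.47  0.39  0.12  1.89 -0.12  0.99 -1.94]
```

View pics/side18.png

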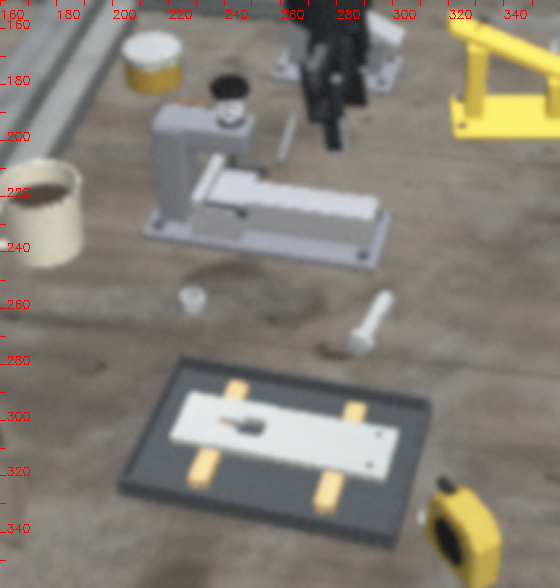

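View pics/top18.png

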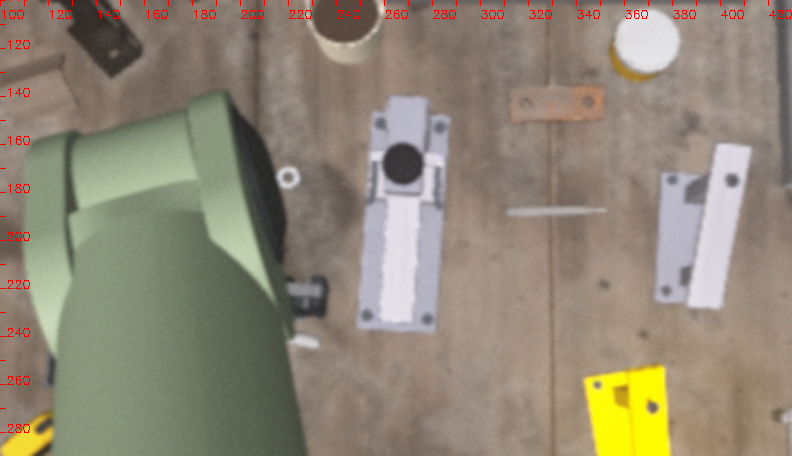

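The plate lies across both bearers in the tray, same side up, at about side px (285,435). The press is empty with its plunger up, and the bystanders are undisturbed, so I'm handing in.

```bash
python3 - <<'E'
from workcell import bot
print(bot.job_done(), bot.observe()["clock"])
E
```

```text
the job is handed in; nothing more can be done
the job is handed in; nothing more can be done
```

The job is done and handed in after about 22 s of the 72 s allowed.

1. **Plate off the screw:** I slid the plate about 26 mm up the slope. I then pulled it off along its normal, with only about 2 N at the wrist.
2. **Loading the press:** I brought it in over the cheeks, lowered it onto the anvil and slid it forward. It met the back stop at about 5.5 N.
3. **Pressing:** I pushed the plunger down until it stopped moving, with the fingertips at a height of 0.1616 m and 27 N, and held it there for over 0.4 s. The picture showed the pin on the plate. After release the head was back up and the plate had not moved.
4. **Tray:** I took the plate out, set it same side up on both bearers, let go and backed off.

**Last checks:** The final side picture shows the plate lying lengthwise across both bearers inside the walls, and the press empty with its plunger up. The nut and bolt (side picture), and the punch and offcut (top picture), were where they started. The force on the tool read about 0 N.

**What did not go as planned or could not be checked:**
- **Tilted grip:** I gripped with the tool tilted 8° from square to the plate, because wrist joint 6 reached its 0.16 rad lower limit when square. Readings showed 0.16 rad to two decimals, so I can't say by how much it stayed inside the range.
- **Camera offset:** The side camera sat about 0.7 px off from the fitted model.
- **Hidden views:** The arm hid the plate from the top camera both in the press and at the end in the tray. Those checks rest on the side view and the contact forces.

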